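# Free the seized bolt of the stock tray and set its jaws out on the sloped ledge

### The job

The slide bolt that locks the grille of the stock tray is rusted in: work it to and fro by its knob in short strokes until it runs, draw it right out, and slide the grille right open. Lay every clamping jaw from the tray (there are two to four) on the narrow sloped ledge, lying flat and lengthwise along it, not stacked. Then slide the empty tray's grille fully shut, push the bolt fully home again, let go, and leave the things standing round about where they are.

Things in the scene. Friction and masses are not known exactly. Their poses are not given: they have to be found in the camera images.
- locker: Fixed grey steel stock tray; origin under its centre; x points away from the robot (yaw within 0.15 rad), y left. Inside 180 (x) by 244 (y) mm, floor 3 mm up. Side walls (6 mm thick, at y +-125 mm) and the grille rails on them are 44 mm high, the rails running on to x = +330 mm; end walls (x +-92 mm) only 12 mm high.
- bolt_casing (a point): Top centre of the bolt's fixed rusty casing, at the tray's left wall: 76 (tray's x) by 97 (tray's y) mm, 70 mm high from the table.
- grille (a joint): Travel (m) of the barred grille over the tray, along the tray's +x: 0 = fully shut, 0.23 = fully open; slides at about 2.5 N and stays where left. 196 (tray's x) by 262 mm, top 52 mm above the table. Two lugs on it, 18 mm apart, standing to 70 mm, take the bolt between them: it cannot open until the bolt is drawn about 30 mm.
- grille_handle (a point): Top centre of the grille's handle, which moves with it: an upright steel block 14 mm thick (tray's x), 60 mm wide (tray's y), 26 mm high, at the grille's edge nearest the robot; top 78 mm above the table.
- bolt (a joint): Travel (m) of the bolt along the tray's +y (left): 0 = home, 0.050 = fully drawn; starts about 7 mm out; drags at about 5 N. Seized, it jams hard 10 to 16 mm out however hard it is pulled; each push back until it stops (0 to 2 mm) and new pull frees it a little; after 2 to 5 jams it runs all 50 mm and stays free. 15 to 25 N is plenty.
- bolt_knob (a point): Top centre of the bolt's upright knob, which moves with it: a rusty tab 14 mm thick (tray's y, the way it travels), 26 mm wide (tray's x), rising 32 mm above the casing; top 102 mm above the table.
- ledge: Narrow sloped ledge, fixed. Origin: centre of its upper surface, 47 mm above the table. x along its length (340 mm, level), y across it (46 mm) up the slope (0.26 rad; low on the right from the robot), z square to the surface. Along the low edge (y -23 mm) a 4 mm thick lip stands 7 mm proud; jaws rest against it. Its web below is 34 mm wide.
- jaw0: One of up to four alike aluminium clamping jaws (None if absent): a block 64 (x) by 34 (y) by 34 (z) mm, 0.25 to 0.5 kg, with two counterbores in its top. Origin: centre of its underside.
- jaw0_center (a point): Centre of jaw0, 17 mm above its origin along its z.
- jaw1: Another jaw, same as jaw0.
- jaw1_center (a point): Centre of jaw1, 17 mm above its origin along its z.
- jaw2: Another jaw, same as jaw0.
- jaw2_center (a point): Centre of jaw2, 17 mm above its origin along its z.
- jaw3: Another jaw, same as jaw0.
- jaw3_center (a point): Centre of jaw3, 17 mm above its origin along its z.
- sheave: Bystander: black grooved sheave lying flat, 130 mm across, 52 mm high; origin under its centre. Leave it.
- bin: Bystander: blue plastic parts bin with brass caps, 220 by 150 by 90 mm; origin under its centre. Leave it.
- billet: Bystander: dark round billet standing on end, 52 mm across, 110 mm high; origin under its centre. Leave it.
Mind the look-alikes: they are no part of the job. Leave any red look-alike of the jaw1 alone.

How it is judged:
By the outcome, as a careful person would: the job done as asked, in the order asked, and still so for the second after the job is handed in, with the robot touching nothing.
Of jaw0, jaw1, jaw2, jaw3 only 2 to 4 are there at a start; the rules pass over those that are not, and their reading is None.
At some moment in a run one of jaw0, jaw1, jaw2, jaw3 may be knocked a few centimetres aside while the robot is not near it.
Once in a run the grip may slacken for a moment while it holds something.
It also fails if it takes over 210 s, if anything falls off the work surface, if the arm or the gripper's body presses on something with over 40 N, if the wrist force passes 120 N, or if a joint passes its speed limit or range.

### The arm

A 6-joint arm with a two-finger parallel gripper is mounted at the origin on the work surface. World frame = base frame: x ahead of the robot, y to its left, z up, the work surface at z = 0. Lengths are in m, angles in rad, forces in N, time in s.
With the tool pointing down it reaches from about 0.4 to 0.825 m from the base axis. Payload 7 kg.
Tool frame: the origin (TCP) lies on the front face of the gripper's body, between the roots of the fingers; the fingertips stand 66 mm ahead of it and the grasp point (between the pads) lies 47 mm ahead of it; z points along the fingers, y is the line along which they close (so a half turn about z gives the same grasp; the last joint's range is limited). The gripper opens to 88 mm and grips with 3 to 60 N. Pads are 19 mm wide; open, the fingers measure 130 mm over their backs; the gripper's body (78 mm by 193 mm) begins 47 mm behind the grasp point.
Start: joints at [-1.043, 0.359, 0.012, 0, -1.224, -0.288], TCP at [0.16, -0.656, 0.292] pointing down, gripper open.
Joint ranges: [-3.07, 3.07], [-1.43, 2.12], [-1.02, 1.25], [-3.03, 1.67], [-3.05, -0], [-3.03, 3.03]. Speed limits (rad/s): [2.39, 2.39, 3.01, 3.14, 3.14, 3.14].

### API

Orientations are given as [roll, pitch, yaw] about the fixed x, y, z axes, in that order (R = Rz(yaw) Ry(pitch) Rx(roll)).
In Python, from station import arm gives the robot as it stands. The module is installed in compiled form; this text tells all that it offers.
- The arm moves only by the tool move_arm, never from a script. Its argument "increments" is a list of rows, each an object of numbers: "jaw": the gripper command: -1 is shut, 1 is fully open, values between are in proportion; "dx", "dy", "dz": the shift along the tool's x, y, z in m; "twist": the turn about the tool's z in rad. A call has 1 to 12 rows; each row shifts and turns the commanded pose from where the row before left it, along the tool's axes as they then stand; what a row does not reach is not made up. A row lasts 1/12 s, in which the tool goes at most 41.7 mm and 7.16 degrees, less where a joint would pass 70% of its speed; a pose out of reach is approached as far as the arm can. A call is refused whole if a number of a shift passes 0.0417 or a number of a turn 0.125, either way. A call with a gripper value outside its range is refused whole. The fingers move at their own pace and stop on an object; "force" is the grip in N (left out, the last holds). Time passes only in rows, so rows that do not move let the fingers close. It gives the time, the measured TCP pose, the force, the opening and the grip force at its end, in the units of the state.
- arm.get_state(): the state, without advancing time (a new reading comes with each control period).
- arm.grab_frame(name): name is "scene" or "top" or "wrist"; returns the picture (480x640x3 uint8, blue, green, red); there is no depth.
- arm.camera_info(name): a dict with "K" (3x3 intrinsics, pixels), "extrinsics" (4x4, takes a point from camera to world coordinates). Camera axes: x right, y down, z forward; pixel columns grow to the right and rows downward; lengths in m; the calibration is good to about 2 mm. A picture is of the moment at which its call begins: read the wrist's pose just before it. camera_info takes no time and is no camera call; for the wrist camera it gives the pose at the moment of the call.
- arm.job_done(): hands the job in; it is judged then, once.
Trained networks look in the newest picture that a camera, given by its name, has taken for a name from the list of things; names that differ only in an ending like _2 or _b are one class to them, and where a whole thing is asked for, a point or a joint stands for the part that bears it (a point fixed in the world has none). Each returns a list of dicts, best first, with "score" (0 to 1); they miss things now and then, are a little off and sometimes report something else, mostly with a low value. They report only what shows in the picture. A call takes as long as a camera call. They do not tell look-alikes from the thing itself.
- arm.find_in(camera, name): "position" ([x, y, z] in m, in world coordinates, good to about 4 mm: the middle of the surface that is visible of it).
- arm.silhouettes(camera, name): "pixels" (480x640 bool, what is visible of it).
- arm.pinpoint(camera, name): "position" ([x, y, z] in m, in world coordinates, good to about 4 mm: a listed point, or the origin of a listed thing).
The state is a dict: "t": time; "q": joint angles; "qd": joint speeds; "joint_efforts": joint torques, N m; "eef_pos": TCP position; "ee_rot": TCP orientation; "force": force on the tool from outside, world axes, zero at the start; "moment": the same for the moment, N m; "width": finger opening in m; "gripper_force": force on a finger pad.
Only numpy, scipy, OpenCV 4.12 (cv2) and the standard library are available. Lean on these libraries where they do the work, as an engineer would, in place of code of your own. Each camera call takes 0.05 s, during which the arm holds its last target. There are 200 camera calls.

## Working session

There is one attempt and no reset: what is moved stays moved. The work goes in short steps, Python scripts to look and compute and a tool call to move; the robot and the scene stay as the last step left them, time stands still between calls to the robot, and variables do not carry over. Pictures are saved under pics/ and viewed, at most 14 in all, crops included, and the job is handed in when it is done.

Besides the shell and the picture viewer there is one more tool, called after ">>>" as name(argument=value, ...), one argument or row to a line, values as JSON. move_arm: Moves the arm, as the interface text tells. Its arguments: {"type":"object","properties":{"increments":{"type":"array"},"force":{"type":"number"}},"required":["increments"]}

```bash
mkdir -p pics
cat > h.py <<'E'
from station import arm
import numpy as np, cv2
from scipy.spatial.transform import Rotation as R
np.set_printoptions(precision=4,suppress=True)
def snap(c,n,crop=None,scale=1):
    im=arm.grab_frame(c)
    if crop: im=im[crop[1]:crop[3],crop[0]:crop[2]]
    if scale!=1: im=cv2.resize(im,None,fx=scale,fy=scale)
    cv2.imwrite('pics/'+n+'.png',im)
def px(c,p):
    i=arm.camera_info(c);E=np.array(i['extrinsics']);q=np.linalg.inv(E)@np.r_[p,1];u=np.array(i['K'])@q[:3];return u[:2]/u[2]
def ray(c,u,z):
    i=arm.camera_info(c);E=np.array(i['extrinsics']);d=E[:3,:3]@np.linalg.inv(np.array(i['K']))@[u[0],u[1],1];o=E[:3,3];return o+d*(z-o[2])/d[2]
def rep(c,names):
    for n in names:
        for d in arm.pinpoint(c,n):
            p=np.array(d['position']);print(c,n,round(d['score'],2),p,px(c,p).round())
def st():
    s=arm.get_state();print({k:np.round(s[k],4) for k in('t','q','eef_pos','ee_rot','force','width','gripper_force')});return s
E
cat > a.py <<'E'
from h import *
st()
for c in('top','scene'):
    snap(c,c+'0')
    rep(c,['locker','bolt_casing','grille_handle','bolt_knob','ledge','jaw0','jaw0_center','sheave','bin','billet'])
E
python3 a.py
```

```text
{'t': np.float64(0.0), 'q': array([-1.0429,  0.3594,  0.011 , -0.0003, -1.2241, -0.2881]), 'eef_pos': array([ 0.1602, -0.6553,  0.2912]), 'ee_rot': array([ 3.1399, -0.0002, -2.9019]), 'force': array([ 0.1178, -0.1725,  0.3881]), 'width': np.float64(0.0875), 'gripper_force': np.float64(0.0)}
top locker 0.74 [ 0.4994  0.0799 -0.0019] [273. 217.]
top bolt_casing 0.61 [0.4534 0.252  0.0708] [208. 231.]
top grille_handle 0.84 [0.4131 0.07   0.0783] [274. 244.]
top grille_handle 0.6 [0.4434 0.1224 0.0171] [257. 236.]
top bolt_knob 0.64 [0.4544 0.2409 0.1037] [210. 229.]
top ledge 0.97 [ 0.506  -0.2443  0.0456] [386. 211.]
top jaw0 0.8 [0.5387 0.1277 0.0012] [256. 204.]
top jaw0 0.53 [0.1979 0.2792 0.0011] [203. 323.]
top jaw0 0.48 [0.4488 0.1248 0.0023] [257. 234.]
top bin 0.69 [ 0.4008 -0.5208 -0.0041] [480. 249.]
top bin 0.57 [0.5376 0.1259 0.004 ] [257. 204.]
top billet 0.86 [0.373  0.4756 0.0021] [135. 262.]
top billet 0.74 [ 0.4959  0.0808 -0.002 ] [272. 218.]
scene locker 0.79 [0.499  0.0841 0.0004] [371. 280.]
scene bolt_casing 0.6 [0.4546 0.2529 0.0648] [438. 244.]
scene grille_han
[... 173 characters left out ...]
_knob 0.51 [ 0.3774  0.4723 -0.0002] [504. 232.]
scene ledge 0.96 [ 0.5084 -0.2412  0.0437] [235. 283.]
scene ledge 0.57 [0.5399 0.1301 0.0233] [394. 287.]
scene jaw0 0.79 [ 0.2033  0.2788 -0.0008] [419. 193.]
scene jaw0 0.67 [0.5403 0.1265 0.004 ] [391. 291.]
scene jaw0 0.63 [ 0.4522  0.1184 -0.0014] [381. 264.]
scene jaw0 0.35 [ 0.3977 -0.5251 -0.0009] [123. 266.]
scene jaw0_center 0.7 [0.5415 0.1287 0.0022] [392. 292.]
scene jaw0_center 0.27 [ 0.449   0.123  -0.0014] [382. 263.]
scene sheave 0.88 [ 0.6598  0.4034 -0.0002] [520. 326.]
scene sheave 0.5 [0.449  0.12   0.0021] [381. 262.]
scene bin 0.91 [ 0.3974 -0.5258  0.0018] [122. 266.]
scene billet 0.65 [0.3758 0.4759 0.0014] [505. 232.]
```

View pics/top0.png

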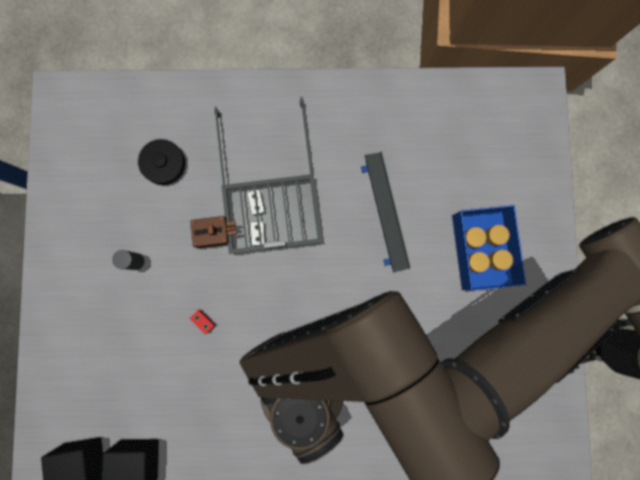

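View pics/scene0.png

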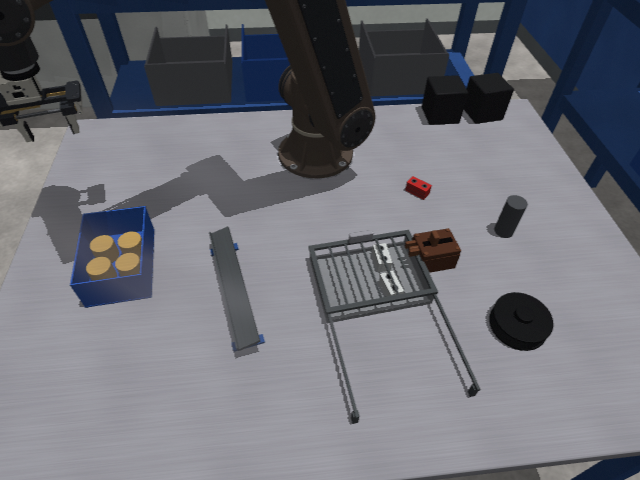

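The top view shows the tray at about (273,217) with two silvery jaws under the grille at (256,204) and (257,234), and the bolt casing at (208,231). The ledge runs from (374,154) to (401,270). The red look-alike at (202,322) is outside the tray and I leave it alone. The scene view agrees.

```bash
cat >> h.py <<'E'
def plan(p,yaw=None):
    s=arm.get_state();e=R.from_euler('xyz',s['ee_rot']);d=e.inv().apply(np.array(p)-s['eef_pos'])
    y=s['ee_rot'][2]; t=0 if yaw is None else -((yaw-y+np.pi)%(2*np.pi)-np.pi)
    print('tool shift(before twist)',d,'twist',round(t,4),'rows',np.ceil(max(np.linalg.norm(d)/.04,abs(t)/.12)))
    if yaw is not None:
        d=R.from_euler('xyz',[np.pi,0,yaw]).inv().apply(np.array(p)-s['eef_pos']);print('shift if twisted first',d)
E
python3 - <<'E'
from h import *
a,b=ray('top',(374,154),.05),ray('top',(401,270),.05);print(a,b,np.linalg.norm(a-b),np.arctan2(*(a-b)[[1,0]]))
a,b=ray('top',(217,108),.044),ray('top',(228,187),.044);print(a,b,np.arctan2(*(a-b)[[1,0]]))
a,b=ray('top',(303,98),.044),ray('top',(312,178),.044);print(a,b,np.arctan2(*(a-b)[[1,0]]))
plan([.40,-.25,.33]);plan([.44,.1,.36],.15-np.pi)
E
```

```text
[ 0.6707 -0.2126  0.05  ] [ 0.3404 -0.2799  0.05  ] 0.3371332927271764 0.20102225786299013
[0.8122 0.2366 0.044 ] [0.5803 0.203  0.044 ] 0.14384754690212417
[ 0.84   -0.0117  0.044 ] [ 0.6041 -0.0354  0.044 ] 0.10007783683334179
tool shift(before twist) [-0.3292  0.3371 -0.0378] twist 0 rows 12.0
tool shift(before twist) [-0.4512  0.6676 -0.0678] twist 0.0898 rows 21.0
shift if twisted first [-0.3895  0.7054 -0.0678]
```

>>> move_arm(
  increments=[
    {"dx": -0.027, "dy": 0.028, "dz": -0.003},
    {"dx": -0.027, "dy": 0.028, "dz": -0.003},
    {"dx": -0.027, "dy": 0.028, "dz": -0.003},
    {"dx": -0.027, "dy": 0.028, "dz": -0.003},
    {"dx": -0.027, "dy": 0.028, "dz": -0.003},
    {"dx": -0.027, "dy": 0.028, "dz": -0.003},
    {"dx": -0.027, "dy": 0.028, "dz": -0.003},
    {"dx": -0.027, "dy": 0.028, "dz": -0.003},
    {"dx": -0.027, "dy": 0.028, "dz": -0.003},
    {"dx": -0.027, "dy": 0.028, "dz": -0.003},
    {"dx": -0.027, "dy": 0.028, "dz": -0.003},
    {"dx": -0.027, "dy": 0.028, "dz": -0.003},
  ],
)

```text
$.increments[0]: bad value
```

>>> move_arm(
  increments=[
    {"dx": -0.012, "dy": 0.034, "dz": -0.003, "twist": 0.01},
    {"dx": -0.012, "dy": 0.034, "dz": -0.003, "twist": 0.01},
    {"dx": -0.012, "dy": 0.034, "dz": -0.003, "twist": 0.01},
    {"dx": -0.012, "dy": 0.034, "dz": -0.003, "twist": 0.01},
    {"dx": -0.012, "dy": 0.034, "dz": -0.003, "twist": 0.01},
    {"dx": -0.012, "dy": 0.034, "dz": -0.003, "twist": 0.01},
    {"dx": -0.012, "dy": 0.034, "dz": -0.003, "twist": 0.01},
    {"dx": -0.012, "dy": 0.034, "dz": -0.003, "twist": 0.01},
    {"dx": -0.012, "dy": 0.034, "dz": -0.003, "twist": 0.01},
    {"jaw": 1},
    {"jaw": 1},
  ],
)

```text
$.increments[0]: bad value
```

Run:
```python
from h import *
st();snap('wrist','w1')
rep('wrist',['locker','bolt_casing','grille_handle','bolt_knob','jaw0','jaw0_center'])
for p in ([.4534,.252,.07],[.413,.068,.078],[.5,.08,.05]): print(px('wrist',p))
```

```text
{'t': np.float64(1.1), 'q': array([-1.0429,  0.3586,  0.0119,  0.    , -1.2241, -0.2881]), 'eef_pos': array([ 0.1603, -0.6557,  0.2922]), 'ee_rot': array([-3.1416, -0.    , -2.9018]), 'force': array([-0.2058,  0.2137, -0.0144]), 'width': np.float64(0.0878), 'gripper_force': np.float64(0.0)}
[1011.259  624.191]
[907.459  583.0888]
[837.0302 606.6289]
```

View pics/w1.png

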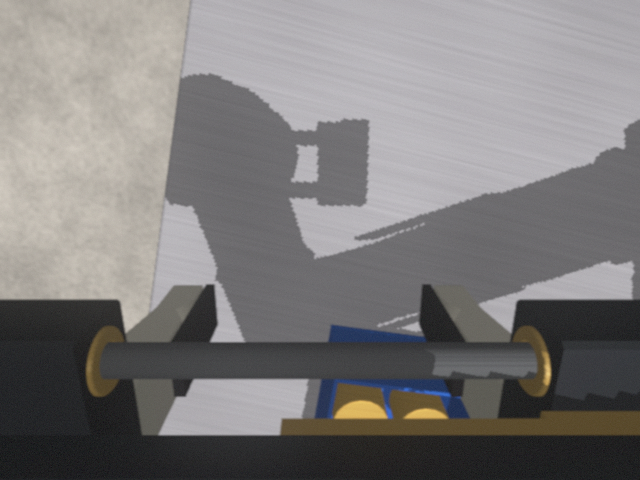

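The arm has not moved: the rows were refused, presumably because every key is needed. The picture shows the bin near (390,390), with image up along the tool's +x, towards the base.

>>> move_arm(
  increments=[
    {"jaw": 1, "dx": -0.027, "dy": 0.028, "dz": -0.003, "twist": 0},
    {"jaw": 1, "dx": -0.027, "dy": 0.028, "dz": -0.003, "twist": 0},
    {"jaw": 1, "dx": -0.027, "dy": 0.028, "dz": -0.003, "twist": 0},
    {"jaw": 1, "dx": -0.027, "dy": 0.028, "dz": -0.003, "twist": 0},
    {"jaw": 1, "dx": -0.027, "dy": 0.028, "dz": -0.003, "twist": 0},
    {"jaw": 1, "dx": -0.027, "dy": 0.028, "dz": -0.003, "twist": 0},
    {"jaw": 1, "dx": -0.027, "dy": 0.028, "dz": -0.003, "twist": 0},
    {"jaw": 1, "dx": -0.027, "dy": 0.028, "dz": -0.003, "twist": 0},
    {"jaw": 1, "dx": -0.027, "dy": 0.028, "dz": -0.003, "twist": 0},
    {"jaw": 1, "dx": -0.027, "dy": 0.028, "dz": -0.003, "twist": 0},
    {"jaw": 1, "dx": -0.027, "dy": 0.028, "dz": -0.003, "twist": 0},
    {"jaw": 1, "dx": -0.027, "dy": 0.028, "dz": -0.003, "twist": 0},
  ],
)

```text
t: 2.45
eef_pos: [0.3957, -0.2505, 0.3288]
ee_rot: [-3.141, 0.001, -2.902]
force: [1.2, -0.6, 0.7]
width: 0.0874
gripper_force: 0.0
```

>>> move_arm(
  increments=[
    {"jaw": 1, "dx": -0.022, "dy": 0.034, "dz": -0.003, "twist": 0.012},
    {"jaw": 1, "dx": -0.022, "dy": 0.034, "dz": -0.003, "twist": 0.012},
    {"jaw": 1, "dx": -0.022, "dy": 0.034, "dz": -0.003, "twist": 0.012},
    {"jaw": 1, "dx": -0.022, "dy": 0.034, "dz": -0.003, "twist": 0.012},
    {"jaw": 1, "dx": -0.022, "dy": 0.034, "dz": -0.003, "twist": 0.012},
    {"jaw": 1, "dx": -0.022, "dy": 0.034, "dz": -0.003, "twist": 0.012},
    {"jaw": 1, "dx": -0.022, "dy": 0.034, "dz": -0.003, "twist": 0.012},
    {"jaw": 1, "dx": -0.022, "dy": 0.034, "dz": -0.003, "twist": 0.012},
    {"jaw": 1, "dx": -0.022, "dy": 0.034, "dz": -0.003, "twist": 0.012},
    {"jaw": 1, "dx": 0, "dy": 0, "dz": 0, "twist": 0},
    {"jaw": 1, "dx": 0, "dy": 0, "dz": 0, "twist": 0},
  ],
)

```text
t: 3.37
eef_pos: [0.5317, 0.0876, 0.3546]
ee_rot: [-3.141, -0.001, -3.007]
force: [0.9, 0.1, -0.4]
width: 0.0875
gripper_force: 0.0
```

Run:
```python
from h import *
st();snap('wrist','w2')
rep('wrist',['locker','bolt_casing','grille_handle','bolt_knob','jaw0','jaw0_center'])
```

```text
{'t': np.float64(3.3667), 'q': array([ 0.5272,  0.0983, -0.1869, -0.0001, -1.2865, -1.9634]), 'eef_pos': array([0.5317, 0.0876, 0.3546]), 'ee_rot': array([-3.1413, -0.0009, -3.0071]), 'force': array([ 0.9472,  0.1278, -0.4175]), 'width': np.float64(0.0875), 'gripper_force': np.float64(0.0)}
wrist locker 0.87 [ 0.5028  0.0833 -0.004 ] [319. 154.]
wrist bolt_casing 0.82 [0.4579 0.2565 0.0715] [517. 140.]
wrist grille_handle 0.95 [0.4139 0.069  0.0786] [317.  58.]
wrist bolt_knob 0.8 [0.4559 0.2412 0.1027] [517. 138.]
wrist jaw0 0.66 [0.4482 0.1221 0.0054] [364. 107.]
wrist jaw0 0.65 [0.538  0.1297 0.0053] [357. 192.]
```

View pics/w2.png

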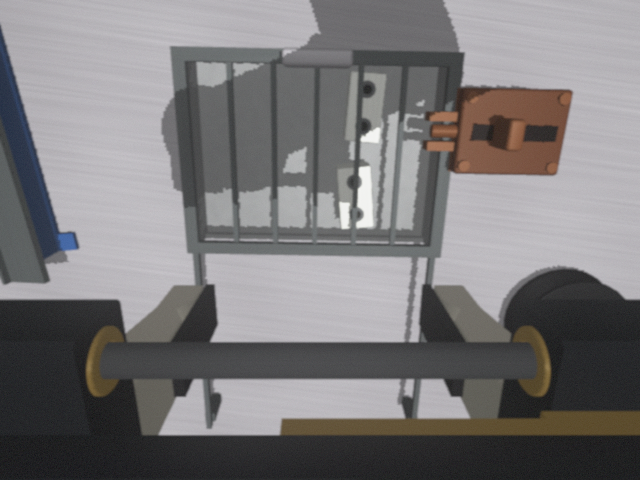

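The wrist view shows the tray square in the picture: grille corners at (171,48), (462,53), (441,257) and (187,255). The handle is at (317,58), the knob at (515,134), and the two jaws at (366,107) and (355,195).

Run:
```python
from h import *
# note: current pose unchanged
C=[ray('wrist',u,.052) for u in((171,48),(462,53),(441,257),(187,255))]
for c in C: print(c)
c=np.mean(C,0);print('mean',c,[np.linalg.norm(C[i]-C[(i+1)%4]) for i in range(4)])
print('yaw from sides',[np.arctan2(*(C[a]-C[b])[[1,0]]) for a,b in((3,0),(2,1))],'ends',[np.arctan2(*(C[a]-C[b])[[1,0]])-np.pi/2 for a,b in((1,0),(2,3))])
for u,z in(((515,134),.102),((317,51),.078),((456,88),.07),((571,91),.07),((454,172),.07),((556,175),.07)): print(u,ray('wrist',u,z))
im=cv2.imread('pics/w2.png');cv2.imwrite('pics/knob.png',cv2.resize(im[70:190,400:600],None,fx=4,fy=4,interpolation=2))
```

```text
[ 0.4208 -0.0615  0.052 ]
[0.3911 0.1963 0.052 ]
[0.5848 0.2209 0.052 ]
[ 0.6168 -0.041   0.052 ]
mean [0.5034 0.0787 0.052 ] [np.float64(0.25946552740012074), np.float64(0.1952180794482253), np.float64(0.26387231468295086), np.float64(0.19713092168590832)]
yaw from sides [np.float64(0.1041287574868253), np.float64(0.12656644811994297)] ends [np.float64(0.11441519859658489), np.float64(0.12167947704217119)]
(515, 134) [0.4529 0.2389 0.102 ]
(317, 51) [0.409  0.0681 0.078 ]
(456, 88) [0.4219 0.1922 0.07  ]
(571, 91) [0.4113 0.2926 0.07  ]
(454, 172) [0.4941 0.2075 0.07  ]
(556, 175) [0.4845 0.3023 0.07  ]
```

View pics/knob.png

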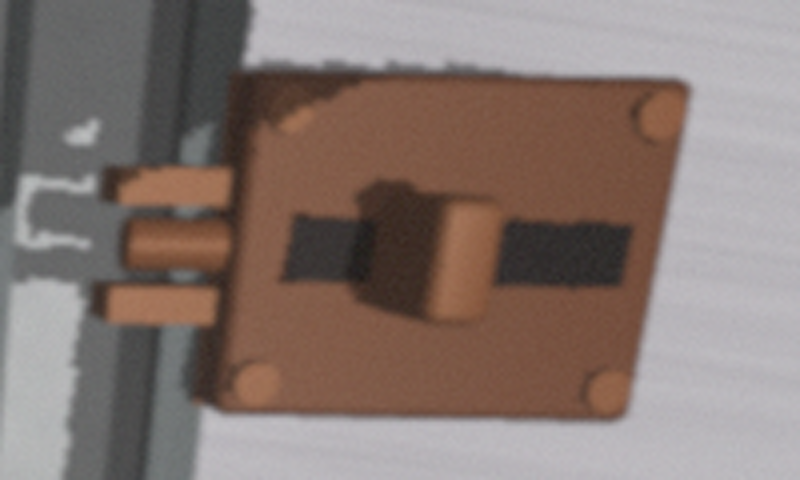

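The crop shows the knob's top centre at crop (465,260), which is about full-frame (516,135). The bolt rod sits between the two lugs.

Run:
```python
from h import *
plan([.455,.241,.20],.118-np.pi)
```

```text
tool shift(before twist) [0.055  0.1648 0.1555] twist 0.0126 rows 6.0
shift if twisted first [0.057  0.1642 0.1555]
```

>>> move_arm(
  increments=[
    {"jaw": 1, "dx": 0.008, "dy": 0.0235, "dz": 0.022, "twist": 0.0126},
    {"jaw": 1, "dx": 0.008, "dy": 0.0235, "dz": 0.022, "twist": 0},
    {"jaw": 1, "dx": 0.008, "dy": 0.0235, "dz": 0.022, "twist": 0},
    {"jaw": 1, "dx": 0.008, "dy": 0.0235, "dz": 0.022, "twist": 0},
    {"jaw": 1, "dx": 0.008, "dy": 0.0235, "dz": 0.022, "twist": 0},
    {"jaw": 1, "dx": 0.008, "dy": 0.0235, "dz": 0.022, "twist": 0},
    {"jaw": 1, "dx": 0.008, "dy": 0.0235, "dz": 0.022, "twist": 0},
    {"jaw": 1, "dx": 0, "dy": 0, "dz": 0.018, "twist": 0},
    {"jaw": 1, "dx": 0, "dy": 0, "dz": 0.018, "twist": 0},
    {"jaw": 1, "dx": 0, "dy": 0, "dz": 0.018, "twist": 0},
    {"jaw": 1, "dx": 0, "dy": 0, "dz": 0, "twist": 0},
    {"jaw": 1, "dx": 0, "dy": 0, "dz": 0, "twist": 0},
  ],
)

```text
t: 4.72
eef_pos: [0.4557, 0.2414, 0.147]
ee_rot: [-3.14, -0.001, -3.023]
force: [0.4, -0.1, -0.1]
width: 0.0876
gripper_force: 0.0
```

Run:
```python
from h import *
st();plan([.455,.241,.142],.118-np.pi)
snap('wrist','w3');rep('wrist',['bolt_knob','bolt_casing'])
```

```text
{'t': np.float64(4.7167), 'q': array([ 0.8685,  0.246 , -0.5245,  0.0002, -0.8021, -2.3207]), 'eef_pos': array([0.4557, 0.2414, 0.147 ]), 'ee_rot': array([-3.1403, -0.0012, -3.0229]), 'force': array([ 0.3593, -0.1471, -0.1275]), 'width': np.float64(0.0876), 'gripper_force': np.float64(0.0)}
tool shift(before twist) [ 0.0007 -0.0004  0.005 ] twist 0.0007 rows 1.0
shift if twisted first [ 0.0007 -0.0004  0.005 ]
wrist bolt_knob 0.63 [0.4568 0.2436 0.1036] [321. 331.]
wrist bolt_casing 0.86 [0.4551 0.2567 0.0713] [349. 292.]
```

View pics/w3.png

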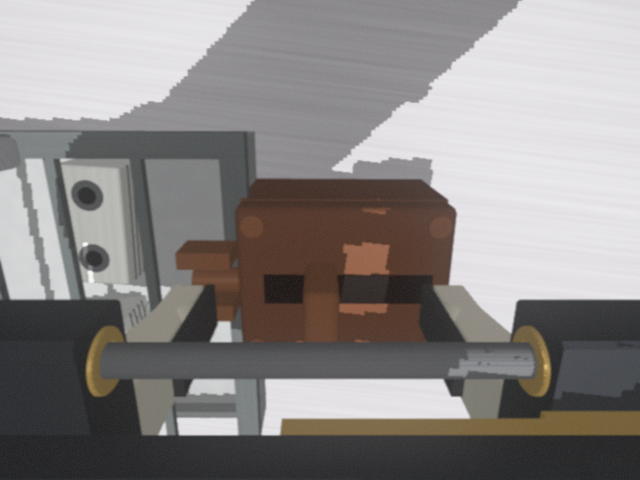

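The knob, at about (321,310), stands centred between the open fingers. Next I lower a little, close and read the forces.

>>> move_arm(
  increments=[
    {"jaw": 1, "dx": 0, "dy": 0, "dz": 0.004, "twist": 0},
    {"jaw": 0, "dx": 0, "dy": 0, "dz": 0, "twist": 0},
    {"jaw": -0.5, "dx": 0, "dy": 0, "dz": 0, "twist": 0},
    {"jaw": -1, "dx": 0, "dy": 0, "dz": 0, "twist": 0},
    {"jaw": -1, "dx": 0, "dy": 0, "dz": 0, "twist": 0},
    {"jaw": -1, "dx": 0, "dy": 0, "dz": 0, "twist": 0},
    {"jaw": -1, "dx": 0, "dy": 0, "dz": 0, "twist": 0},
    {"jaw": -1, "dx": 0, "dy": 0, "dz": 0, "twist": 0},
    {"jaw": -1, "dx": 0, "dy": 0, "dz": 0, "twist": 0},
    {"jaw": -1, "dx": 0, "dy": 0, "dz": 0, "twist": 0},
  ],
  force=40,
)

```text
t: 5.7
eef_pos: [0.4558, 0.2422, 0.1432]
ee_rot: [-3.142, -0.0, -3.022]
force: [0.3, -0.6, -0.4]
width: 0.0332
gripper_force: 0.0
```

>>> move_arm(
  increments=[
    {"jaw": -1, "dx": 0, "dy": 0.003, "dz": 0, "twist": 0},
    {"jaw": -1, "dx": 0, "dy": 0.003, "dz": 0, "twist": 0},
    {"jaw": -1, "dx": 0, "dy": 0, "dz": 0, "twist": 0},
  ],
)

```text
t: 5.95
eef_pos: [0.455, 0.2478, 0.1431]
ee_rot: [-3.14, -0.001, -3.022]
force: [2.3, -3.9, 1.2]
width: 0.0136
gripper_force: 40.0
```

>>> move_arm(
  increments=[
    {"jaw": -1, "dx": 0, "dy": 0.002, "dz": 0, "twist": 0},
    {"jaw": -1, "dx": 0, "dy": 0, "dz": 0, "twist": 0},
  ],
)

```text
t: 6.12
eef_pos: [0.4549, 0.2491, 0.1431]
ee_rot: [-3.139, -0.001, -3.022]
force: [4.4, -6.5, 1.1]
width: 0.0138
gripper_force: 40.0
```

>>> move_arm(
  increments=[
    {"jaw": -1, "dx": 0, "dy": 0.002, "dz": 0, "twist": 0},
    {"jaw": -1, "dx": 0, "dy": 0, "dz": 0, "twist": 0},
  ],
)

```text
t: 6.28
eef_pos: [0.4547, 0.2507, 0.1431]
ee_rot: [-3.139, -0.001, -3.022]
force: [3.4, -8.2, 1.8]
width: 0.014
gripper_force: 40.0
```

>>> move_arm(
  increments=[
    {"jaw": -1, "dx": 0, "dy": 0.002, "dz": 0, "twist": 0},
    {"jaw": -1, "dx": 0, "dy": 0, "dz": 0, "twist": 0},
  ],
)

```text
t: 6.45
eef_pos: [0.4545, 0.2518, 0.1431]
ee_rot: [-3.137, -0.001, -3.022]
force: [7.5, -12.6, 2.1]
width: 0.0135
gripper_force: 40.0
```

>>> move_arm(
  increments=[
    {"jaw": -1, "dx": 0, "dy": 0.002, "dz": 0, "twist": 0},
    {"jaw": -1, "dx": 0, "dy": 0, "dz": 0, "twist": 0},
  ],
)

```text
t: 6.62
eef_pos: [0.4544, 0.2524, 0.143]
ee_rot: [-3.135, -0.002, -3.022]
force: [12.1, -19.3, 4.6]
width: 0.0135
gripper_force: 40.0
```

>>> move_arm(
  increments=[
    {"jaw": -1, "dx": 0, "dy": 0.002, "dz": 0, "twist": 0},
    {"jaw": -1, "dx": 0, "dy": 0, "dz": 0, "twist": 0},
    {"jaw": -1, "dx": 0, "dy": 0, "dz": 0, "twist": 0},
  ],
)

```text
t: 6.87
eef_pos: [0.4544, 0.253, 0.143]
ee_rot: [-3.133, -0.002, -3.023]
force: [14.1, -26.1, 3.9]
width: 0.0135
gripper_force: 40.0
```

Run:
```python
from h import *
s=st();print(s['moment']);snap('wrist','w4',(160,150,480,400),2);rep('wrist',['bolt_knob'])
```

```text
{'t': np.float64(6.8667), 'q': array([ 0.8886,  0.2596, -0.5192,  0.0062, -0.7997, -2.3449]), 'eef_pos': array([0.4544, 0.253 , 0.143 ]), 'ee_rot': array([-3.1331, -0.0025, -3.0228]), 'force': array([ 14.0691, -26.0507,   3.9469]), 'width': np.float64(0.0135), 'gripper_force': np.float64(40.0428)}
[-8.8412 -5.2956 -0.0102]
wrist bolt_knob 0.69 [0.4536 0.2523 0.1025] [317. 334.]
```

View pics/w4.png

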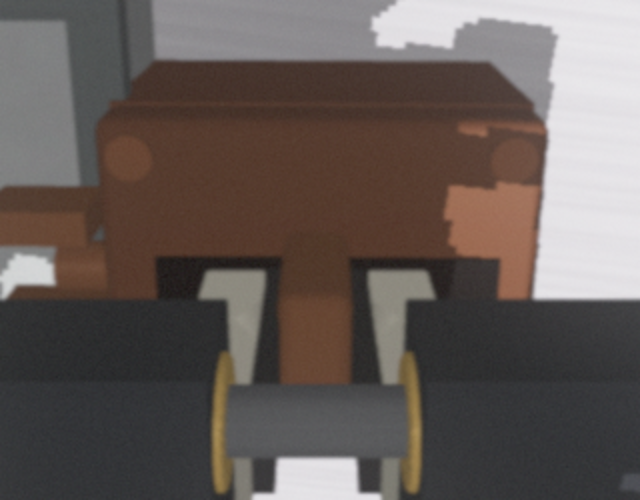

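The crop shows the fingers holding the knob squarely at crop (316,330). It is jammed at about 26 N, so I push it back to its stop.

>>> move_arm(
  increments=[
    {"jaw": -1, "dx": 0, "dy": -0.004, "dz": 0, "twist": 0},
    {"jaw": -1, "dx": 0, "dy": -0.004, "dz": 0, "twist": 0},
    {"jaw": -1, "dx": 0, "dy": -0.004, "dz": 0, "twist": 0},
    {"jaw": -1, "dx": 0, "dy": -0.004, "dz": 0, "twist": 0},
    {"jaw": -1, "dx": 0, "dy": -0.002, "dz": 0, "twist": 0},
    {"jaw": -1, "dx": 0, "dy": 0, "dz": 0, "twist": 0},
    {"jaw": -1, "dx": 0, "dy": 0, "dz": 0, "twist": 0},
  ],
)

```text
t: 7.55
eef_pos: [0.4559, 0.241, 0.1432]
ee_rot: [3.14, 0.0, -3.022]
force: [-2.5, 4.4, -0.6]
width: 0.014
gripper_force: 40.0
```

>>> move_arm(
  increments=[
    {"jaw": -1, "dx": 0, "dy": -0.003, "dz": 0, "twist": 0},
    {"jaw": -1, "dx": 0, "dy": 0, "dz": 0, "twist": 0},
    {"jaw": -1, "dx": 0, "dy": 0, "dz": 0, "twist": 0},
  ],
)

```text
t: 7.8
eef_pos: [0.4563, 0.2378, 0.1432]
ee_rot: [3.141, 0.0, -3.022]
force: [-3.0, 5.2, -0.4]
width: 0.0136
gripper_force: 40.0
```

>>> move_arm(
  increments=[
    {"jaw": -1, "dx": 0, "dy": -0.003, "dz": 0, "twist": 0},
    {"jaw": -1, "dx": 0, "dy": 0, "dz": 0, "twist": 0},
    {"jaw": -1, "dx": 0, "dy": 0, "dz": 0, "twist": 0},
  ],
)

```text
t: 8.05
eef_pos: [0.4565, 0.2355, 0.1432]
ee_rot: [3.14, 0.0, -3.022]
force: [-4.7, 7.8, -0.2]
width: 0.014
gripper_force: 40.0
```

>>> move_arm(
  increments=[
    {"jaw": -1, "dx": 0, "dy": -0.003, "dz": 0, "twist": 0},
    {"jaw": -1, "dx": 0, "dy": 0, "dz": 0, "twist": 0},
    {"jaw": -1, "dx": 0, "dy": 0, "dz": 0, "twist": 0},
  ],
)

```text
t: 8.3
eef_pos: [0.4567, 0.2343, 0.1432]
ee_rot: [3.137, 0.001, -3.022]
force: [-10.2, 17.4, -2.9]
width: 0.0139
gripper_force: 40.0
```

>>> move_arm(
  increments=[
    {"jaw": -1, "dx": 0, "dy": -0.002, "dz": 0, "twist": 0},
    {"jaw": -1, "dx": 0, "dy": 0, "dz": 0, "twist": 0},
  ],
)

```text
t: 8.47
eef_pos: [0.4568, 0.234, 0.1433]
ee_rot: [3.134, 0.002, -3.022]
force: [-16.3, 25.7, -3.1]
width: 0.0137
gripper_force: 40.0
```

>>> move_arm(
  increments=[
    {"jaw": -1, "dx": 0, "dy": 0.004, "dz": 0, "twist": 0},
    {"jaw": -1, "dx": 0, "dy": 0.004, "dz": 0, "twist": 0},
    {"jaw": -1, "dx": 0, "dy": 0.004, "dz": 0, "twist": 0},
    {"jaw": -1, "dx": 0, "dy": 0.004, "dz": 0, "twist": 0},
    {"jaw": -1, "dx": 0, "dy": 0.004, "dz": 0, "twist": 0},
    {"jaw": -1, "dx": 0, "dy": 0, "dz": 0, "twist": 0},
    {"jaw": -1, "dx": 0, "dy": 0, "dz": 0, "twist": 0},
  ],
)

```text
t: 9.05
eef_pos: [0.455, 0.2482, 0.1431]
ee_rot: [-3.14, -0.001, -3.022]
force: [2.8, -5.0, 0.4]
width: 0.0139
gripper_force: 40.0
```

>>> move_arm(
  increments=[
    {"jaw": -1, "dx": 0, "dy": 0.003, "dz": 0, "twist": 0},
    {"jaw": -1, "dx": 0, "dy": 0, "dz": 0, "twist": 0},
    {"jaw": -1, "dx": 0, "dy": 0, "dz": 0, "twist": 0},
  ],
)

```text
t: 9.3
eef_pos: [0.4547, 0.2505, 0.1431]
ee_rot: [-3.139, -0.001, -3.023]
force: [2.7, -8.1, 1.4]
width: 0.0146
gripper_force: 4.0
```

>>> move_arm(
  increments=[
    {"jaw": -1, "dx": 0, "dy": 0.002, "dz": 0, "twist": 0},
    {"jaw": -1, "dx": 0, "dy": 0, "dz": 0, "twist": 0},
    {"jaw": -1, "dx": 0, "dy": 0, "dz": 0, "twist": 0},
  ],
)

```text
t: 9.55
eef_pos: [0.4545, 0.2518, 0.1431]
ee_rot: [-3.138, -0.001, -3.023]
force: [4.3, -11.0, 2.3]
width: 0.0139
gripper_force: 40.0
```

>>> move_arm(
  increments=[
    {"jaw": -1, "dx": 0, "dy": 0.003, "dz": 0, "twist": 0},
    {"jaw": -1, "dx": 0, "dy": 0, "dz": 0, "twist": 0},
    {"jaw": -1, "dx": 0, "dy": 0, "dz": 0, "twist": 0},
  ],
)

```text
t: 9.8
eef_pos: [0.4543, 0.2526, 0.143]
ee_rot: [-3.134, -0.002, -3.023]
force: [10.6, -20.8, 4.4]
width: 0.0136
gripper_force: 40.0
```

>>> move_arm(
  increments=[
    {"jaw": -1, "dx": 0, "dy": 0.002, "dz": 0, "twist": 0},
    {"jaw": -1, "dx": 0, "dy": 0, "dz": 0, "twist": 0},
    {"jaw": -1, "dx": 0, "dy": 0, "dz": 0, "twist": 0},
  ],
)

```text
t: 10.05
eef_pos: [0.4542, 0.2531, 0.143]
ee_rot: [-3.132, -0.003, -3.023]
force: [15.5, -27.9, 5.5]
width: 0.0139
gripper_force: 40.0
```

Jam two. I repeat full push and pull cycles at the same amplitude.

>>> move_arm(
  increments=[
    {"jaw": -1, "dx": 0, "dy": -0.004, "dz": 0, "twist": 0},
    {"jaw": -1, "dx": 0, "dy": -0.004, "dz": 0, "twist": 0},
    {"jaw": -1, "dx": 0, "dy": -0.004, "dz": 0, "twist": 0},
    {"jaw": -1, "dx": 0, "dy": -0.004, "dz": 0, "twist": 0},
    {"jaw": -1, "dx": 0, "dy": -0.004, "dz": 0, "twist": 0},
    {"jaw": -1, "dx": 0, "dy": -0.004, "dz": 0, "twist": 0},
    {"jaw": -1, "dx": 0, "dy": -0.003, "dz": 0, "twist": 0},
    {"jaw": -1, "dx": 0, "dy": -0.003, "dz": 0, "twist": 0},
    {"jaw": -1, "dx": 0, "dy": 0, "dz": 0, "twist": 0},
    {"jaw": -1, "dx": 0, "dy": 0, "dz": 0, "twist": 0},
  ],
)

```text
t: 10.88
eef_pos: [0.4567, 0.2341, 0.1432]
ee_rot: [3.134, 0.002, -3.022]
force: [-14.2, 23.2, -1.9]
width: 0.0136
gripper_force: 40.1
```

>>> move_arm(
  increments=[
    {"jaw": -1, "dx": 0, "dy": 0.004, "dz": 0, "twist": 0},
    {"jaw": -1, "dx": 0, "dy": 0.004, "dz": 0, "twist": 0},
    {"jaw": -1, "dx": 0, "dy": 0.004, "dz": 0, "twist": 0},
    {"jaw": -1, "dx": 0, "dy": 0.004, "dz": 0, "twist": 0},
    {"jaw": -1, "dx": 0, "dy": 0.004, "dz": 0, "twist": 0},
    {"jaw": -1, "dx": 0, "dy": 0.004, "dz": 0, "twist": 0},
    {"jaw": -1, "dx": 0, "dy": 0.003, "dz": 0, "twist": 0},
    {"jaw": -1, "dx": 0, "dy": 0.003, "dz": 0, "twist": 0},
    {"jaw": -1, "dx": 0, "dy": 0, "dz": 0, "twist": 0},
    {"jaw": -1, "dx": 0, "dy": 0, "dz": 0, "twist": 0},
  ],
)

```text
t: 11.72
eef_pos: [0.4543, 0.2528, 0.143]
ee_rot: [-3.131, -0.003, -3.023]
force: [15.2, -28.2, 5.2]
width: 0.0138
gripper_force: 40.0
```

>>> move_arm(
  increments=[
    {"jaw": -1, "dx": 0, "dy": -0.004, "dz": 0, "twist": 0},
    {"jaw": -1, "dx": 0, "dy": -0.004, "dz": 0, "twist": 0},
    {"jaw": -1, "dx": 0, "dy": -0.004, "dz": 0, "twist": 0},
    {"jaw": -1, "dx": 0, "dy": -0.004, "dz": 0, "twist": 0},
    {"jaw": -1, "dx": 0, "dy": -0.004, "dz": 0, "twist": 0},
    {"jaw": -1, "dx": 0, "dy": -0.004, "dz": 0, "twist": 0},
    {"jaw": -1, "dx": 0, "dy": -0.003, "dz": 0, "twist": 0},
    {"jaw": -1, "dx": 0, "dy": -0.003, "dz": 0, "twist": 0},
    {"jaw": -1, "dx": 0, "dy": 0, "dz": 0, "twist": 0},
    {"jaw": -1, "dx": 0, "dy": 0, "dz": 0, "twist": 0},
  ],
)

```text
t: 12.55
eef_pos: [0.4567, 0.2341, 0.1432]
ee_rot: [3.134, 0.002, -3.022]
force: [-15.0, 23.9, -2.8]
width: 0.014
gripper_force: 40.0
```

>>> move_arm(
  increments=[
    {"jaw": -1, "dx": 0, "dy": 0.004, "dz": 0, "twist": 0},
    {"jaw": -1, "dx": 0, "dy": 0.004, "dz": 0, "twist": 0},
    {"jaw": -1, "dx": 0, "dy": 0.004, "dz": 0, "twist": 0},
    {"jaw": -1, "dx": 0, "dy": 0.004, "dz": 0, "twist": 0},
    {"jaw": -1, "dx": 0, "dy": 0.004, "dz": 0, "twist": 0},
    {"jaw": -1, "dx": 0, "dy": 0.004, "dz": 0, "twist": 0},
    {"jaw": -1, "dx": 0, "dy": 0.003, "dz": 0, "twist": 0},
    {"jaw": -1, "dx": 0, "dy": 0.003, "dz": 0, "twist": 0},
    {"jaw": -1, "dx": 0, "dy": 0, "dz": 0, "twist": 0},
    {"jaw": -1, "dx": 0, "dy": 0, "dz": 0, "twist": 0},
  ],
)

```text
t: 13.38
eef_pos: [0.4543, 0.2528, 0.1429]
ee_rot: [-3.131, -0.003, -3.023]
force: [14.8, -29.0, 5.3]
width: 0.0137
gripper_force: 40.1
```

>>> move_arm(
  increments=[
    {"jaw": -1, "dx": 0, "dy": -0.004, "dz": 0, "twist": 0},
    {"jaw": -1, "dx": 0, "dy": -0.004, "dz": 0, "twist": 0},
    {"jaw": -1, "dx": 0, "dy": -0.004, "dz": 0, "twist": 0},
    {"jaw": -1, "dx": 0, "dy": -0.004, "dz": 0, "twist": 0},
    {"jaw": -1, "dx": 0, "dy": -0.004, "dz": 0, "twist": 0},
    {"jaw": -1, "dx": 0, "dy": -0.004, "dz": 0, "twist": 0},
    {"jaw": -1, "dx": 0, "dy": -0.003, "dz": 0, "twist": 0},
    {"jaw": -1, "dx": 0, "dy": -0.003, "dz": 0, "twist": 0},
    {"jaw": -1, "dx": 0, "dy": 0, "dz": 0, "twist": 0},
    {"jaw": -1, "dx": 0, "dy": 0, "dz": 0, "twist": 0},
  ],
)

```text
t: 14.22
eef_pos: [0.4567, 0.2345, 0.1432]
ee_rot: [3.133, 0.002, -3.022]
force: [-14.8, 24.6, -2.4]
width: 0.0136
gripper_force: 40.0
```

>>> move_arm(
  increments=[
    {"jaw": -1, "dx": 0, "dy": 0.004, "dz": 0, "twist": 0},
    {"jaw": -1, "dx": 0, "dy": 0.004, "dz": 0, "twist": 0},
    {"jaw": -1, "dx": 0, "dy": 0.004, "dz": 0, "twist": 0},
    {"jaw": -1, "dx": 0, "dy": 0.004, "dz": 0, "twist": 0},
    {"jaw": -1, "dx": 0, "dy": 0.004, "dz": 0, "twist": 0},
    {"jaw": -1, "dx": 0, "dy": 0.004, "dz": 0, "twist": 0},
    {"jaw": -1, "dx": 0, "dy": 0.003, "dz": 0, "twist": 0},
    {"jaw": -1, "dx": 0, "dy": 0.003, "dz": 0, "twist": 0},
    {"jaw": -1, "dx": 0, "dy": 0, "dz": 0, "twist": 0},
    {"jaw": -1, "dx": 0, "dy": 0, "dz": 0, "twist": 0},
  ],
)

```text
t: 15.05
eef_pos: [0.4538, 0.2585, 0.1431]
ee_rot: [-3.141, -0.0, -3.023]
force: [1.6, -4.3, 0.8]
width: 0.0135
gripper_force: 40.0
```

>>> move_arm(
  increments=[
    {"jaw": -1, "dx": 0, "dy": -0.004, "dz": 0, "twist": 0},
    {"jaw": -1, "dx": 0, "dy": -0.004, "dz": 0, "twist": 0},
    {"jaw": -1, "dx": 0, "dy": -0.004, "dz": 0, "twist": 0},
    {"jaw": -1, "dx": 0, "dy": -0.004, "dz": 0, "twist": 0},
    {"jaw": -1, "dx": 0, "dy": -0.004, "dz": 0, "twist": 0},
    {"jaw": -1, "dx": 0, "dy": -0.004, "dz": 0, "twist": 0},
    {"jaw": -1, "dx": 0, "dy": -0.003, "dz": 0, "twist": 0},
    {"jaw": -1, "dx": 0, "dy": -0.003, "dz": 0, "twist": 0},
    {"jaw": -1, "dx": 0, "dy": 0, "dz": 0, "twist": 0},
    {"jaw": -1, "dx": 0, "dy": 0, "dz": 0, "twist": 0},
  ],
)

```text
t: 15.88
eef_pos: [0.4567, 0.2341, 0.1432]
ee_rot: [3.133, 0.002, -3.023]
force: [-14.8, 24.0, -3.9]
width: 0.0138
gripper_force: 40.0
```

>>> move_arm(
  increments=[
    {"jaw": -1, "dx": 0, "dy": 0.004, "dz": 0, "twist": 0},
    {"jaw": -1, "dx": 0, "dy": 0.004, "dz": 0, "twist": 0},
    {"jaw": -1, "dx": 0, "dy": 0.004, "dz": 0, "twist": 0},
    {"jaw": -1, "dx": 0, "dy": 0.004, "dz": 0, "twist": 0},
    {"jaw": -1, "dx": 0, "dy": 0.004, "dz": 0, "twist": 0},
    {"jaw": -1, "dx": 0, "dy": 0.004, "dz": 0, "twist": 0},
    {"jaw": -1, "dx": 0, "dy": 0.003, "dz": 0, "twist": 0},
    {"jaw": -1, "dx": 0, "dy": 0.003, "dz": 0, "twist": 0},
    {"jaw": -1, "dx": 0, "dy": 0, "dz": 0, "twist": 0},
    {"jaw": -1, "dx": 0, "dy": 0, "dz": 0, "twist": 0},
  ],
)

```text
t: 16.72
eef_pos: [0.4538, 0.2584, 0.1431]
ee_rot: [-3.141, -0.0, -3.023]
force: [1.4, -3.7, -0.5]
width: 0.0137
gripper_force: 40.0
```

It runs free now, so I draw it right out.

>>> move_arm(
  increments=[
    {"jaw": -1, "dx": 0, "dy": 0.004, "dz": 0, "twist": 0},
    {"jaw": -1, "dx": 0, "dy": 0.004, "dz": 0, "twist": 0},
    {"jaw": -1, "dx": 0, "dy": 0.004, "dz": 0, "twist": 0},
    {"jaw": -1, "dx": 0, "dy": 0.004, "dz": 0, "twist": 0},
    {"jaw": -1, "dx": 0, "dy": 0.004, "dz": 0, "twist": 0},
    {"jaw": -1, "dx": 0, "dy": 0.004, "dz": 0, "twist": 0},
    {"jaw": -1, "dx": 0, "dy": 0.003, "dz": 0, "twist": 0},
    {"jaw": -1, "dx": 0, "dy": 0, "dz": 0, "twist": 0},
    {"jaw": -1, "dx": 0, "dy": 0, "dz": 0, "twist": 0},
  ],
)

```text
t: 17.47
eef_pos: [0.4507, 0.2847, 0.1431]
ee_rot: [-3.14, -0.0, -3.023]
force: [3.7, -6.0, 0.3]
width: 0.0135
gripper_force: 40.0
```

>>> move_arm(
  increments=[
    {"jaw": -1, "dx": 0, "dy": 0.002, "dz": 0, "twist": 0},
    {"jaw": -1, "dx": 0, "dy": 0, "dz": 0, "twist": 0},
    {"jaw": -1, "dx": 0, "dy": 0, "dz": 0, "twist": 0},
  ],
)

```text
t: 17.72
eef_pos: [0.4506, 0.285, 0.143]
ee_rot: [-3.137, -0.001, -3.023]
force: [7.6, -14.5, 1.8]
width: 0.0137
gripper_force: 40.0
```

The bolt is fully drawn. I release it, lift, and move over the grille handle.

>>> move_arm(
  increments=[
    {"jaw": 0.3, "dx": 0, "dy": -0.002, "dz": 0, "twist": 0},
    {"jaw": 0.3, "dx": 0, "dy": 0, "dz": 0, "twist": 0},
    {"jaw": 0.3, "dx": 0, "dy": 0, "dz": 0, "twist": 0},
    {"jaw": 0.3, "dx": 0, "dy": 0, "dz": 0, "twist": 0},
    {"jaw": 1, "dx": 0, "dy": 0, "dz": -0.02, "twist": 0},
    {"jaw": 1, "dx": 0, "dy": 0, "dz": -0.02, "twist": 0},
    {"jaw": 1, "dx": 0, "dy": 0, "dz": -0.02, "twist": 0},
  ],
)

```text
t: 18.3
eef_pos: [0.4504, 0.2863, 0.2038]
ee_rot: [-3.141, -0.0, -3.022]
force: [-0.2, 1.2, -0.4]
width: 0.0546
gripper_force: 0.0
```

>>> move_arm(
  increments=[
    {"jaw": 1, "dx": 0.0105, "dy": -0.035, "dz": 0, "twist": 0},
    {"jaw": 1, "dx": 0.0105, "dy": -0.035, "dz": 0, "twist": 0},
    {"jaw": 1, "dx": 0.0105, "dy": -0.035, "dz": 0, "twist": 0},
    {"jaw": 1, "dx": 0.0105, "dy": -0.035, "dz": 0, "twist": 0},
    {"jaw": 1, "dx": 0.0105, "dy": -0.035, "dz": 0, "twist": 0},
    {"jaw": 1, "dx": 0.0105, "dy": -0.035, "dz": 0, "twist": 0},
    {"jaw": 1, "dx": 0, "dy": 0, "dz": 0, "twist": 0},
    {"jaw": 1, "dx": 0, "dy": 0, "dz": 0, "twist": 0},
  ],
)

```text
t: 18.97
eef_pos: [0.4127, 0.0688, 0.2036]
ee_rot: [3.141, 0.001, -3.025]
force: [0.5, 0.7, 0.8]
width: 0.0877
gripper_force: 0.0
```

Run:
```python
from h import *
st();rep('wrist',['bolt_knob','grille_handle']) if arm.grab_frame('wrist') is not None else 0
arm.grab_frame('top');rep('top',['bolt_knob','grille_handle','jaw0'])
plan([.413,.0685,.124],.118-np.pi)
```

```text
{'t': np.float64(18.9667), 'q': array([ 0.6413,  0.0087, -0.6514, -0.0002, -0.9091, -2.095 ]), 'eef_pos': array([0.4127, 0.0688, 0.2036]), 'ee_rot': array([ 3.1407,  0.0013, -3.0246]), 'force': array([0.5435, 0.6571, 0.8249]), 'width': np.float64(0.0877), 'gripper_force': np.float64(0.0)}
wrist grille_handle 0.71 [0.4107 0.0658 0.0776] [310. 249.]
top bolt_knob 0.55 [0.448  0.2868 0.1014] [193. 231.]
tool shift(before twist) [ 0.0004 -0.0021  0.079 ] twist 0.0024 rows 2.0
shift if twisted first [ 0.0004 -0.0022  0.079 ]
```

>>> move_arm(
  increments=[
    {"jaw": 1, "dx": 0, "dy": -0.001, "dz": 0.02, "twist": 0},
    {"jaw": 1, "dx": 0, "dy": 0, "dz": 0.02, "twist": 0},
    {"jaw": 1, "dx": 0, "dy": 0, "dz": 0.02, "twist": 0},
    {"jaw": 1, "dx": 0, "dy": 0, "dz": 0.018, "twist": 0},
    {"jaw": -1, "dx": 0, "dy": 0, "dz": 0, "twist": 0},
    {"jaw": -1, "dx": 0, "dy": 0, "dz": 0, "twist": 0},
    {"jaw": -1, "dx": 0, "dy": 0, "dz": 0, "twist": 0},
    {"jaw": -1, "dx": 0, "dy": 0, "dz": 0, "twist": 0},
    {"jaw": -1, "dx": 0, "dy": 0, "dz": 0, "twist": 0},
    {"jaw": -1, "dx": 0, "dy": 0, "dz": 0, "twist": 0},
  ],
  force=30,
)

```text
t: 20.15
eef_pos: [0.4141, 0.0706, 0.1262]
ee_rot: [3.138, 0.004, -3.022]
force: [-1.0, 9.3, -2.4]
width: 0.06
gripper_force: 30.0
```

>>> move_arm(
  increments=[
    {"jaw": -1, "dx": 0, "dy": 0.003, "dz": 0, "twist": 0},
    {"jaw": -1, "dx": -0.01, "dy": 0, "dz": 0, "twist": 0},
    {"jaw": -1, "dx": -0.02, "dy": 0, "dz": 0, "twist": 0},
    {"jaw": -1, "dx": -0.02, "dy": 0, "dz": 0, "twist": 0},
    {"jaw": -1, "dx": -0.02, "dy": 0, "dz": 0, "twist": 0},
    {"jaw": -1, "dx": -0.02, "dy": 0, "dz": 0, "twist": 0},
    {"jaw": -1, "dx": -0.02, "dy": 0, "dz": 0, "twist": 0},
    {"jaw": -1, "dx": 0, "dy": 0, "dz": 0, "twist": 0},
  ],
)

```text
t: 20.82
eef_pos: [0.5251, 0.0839, 0.1261]
ee_rot: [-3.139, 0.001, -3.022]
force: [5.1, -10.9, 3.7]
width: 0.0595
gripper_force: 30.0
```

>>> move_arm(
  increments=[
    {"jaw": -1, "dx": -0.02, "dy": 0, "dz": 0, "twist": 0},
    {"jaw": -1, "dx": -0.02, "dy": 0, "dz": 0, "twist": 0},
    {"jaw": -1, "dx": -0.02, "dy": 0, "dz": 0, "twist": 0},
    {"jaw": -1, "dx": -0.02, "dy": 0, "dz": 0, "twist": 0},
    {"jaw": -1, "dx": -0.02, "dy": 0, "dz": 0, "twist": 0},
    {"jaw": -1, "dx": -0.01, "dy": 0, "dz": 0, "twist": 0},
    {"jaw": -1, "dx": 0, "dy": 0, "dz": 0, "twist": 0},
    {"jaw": -1, "dx": 0, "dy": 0, "dz": 0, "twist": 0},
  ],
)

```text
t: 21.48
eef_pos: [0.6326, 0.0963, 0.1262]
ee_rot: [-3.14, 0.001, -3.023]
force: [3.9, -9.5, 0.3]
width: 0.0596
gripper_force: 30.0
```

>>> move_arm(
  increments=[
    {"jaw": -1, "dx": -0.005, "dy": -0.002, "dz": 0, "twist": 0},
    {"jaw": -1, "dx": -0.005, "dy": 0, "dz": 0, "twist": 0},
    {"jaw": -1, "dx": 0, "dy": 0, "dz": 0, "twist": 0},
    {"jaw": -1, "dx": 0, "dy": 0, "dz": 0, "twist": 0},
  ],
)

```text
t: 21.82
eef_pos: [0.642, 0.0972, 0.1261]
ee_rot: [-3.141, 0.001, -3.022]
force: [-0.8, -1.3, 5.5]
width: 0.0595
gripper_force: 30.0
```

>>> move_arm(
  increments=[
    {"jaw": -1, "dx": -0.004, "dy": 0, "dz": 0, "twist": 0},
    {"jaw": -1, "dx": 0, "dy": 0, "dz": 0, "twist": 0},
    {"jaw": -1, "dx": 0, "dy": 0, "dz": 0, "twist": 0},
  ],
)

```text
t: 22.07
eef_pos: [0.6425, 0.0973, 0.1261]
ee_rot: [-3.141, -0.005, -3.023]
force: [-15.2, -0.5, 17.1]
width: 0.0596
gripper_force: 30.0
```

The grille is at its end stop, fully open. I release it, lift and look at the jaws.

>>> move_arm(
  increments=[
    {"jaw": 1, "dx": 0.003, "dy": 0, "dz": 0, "twist": 0},
    {"jaw": 1, "dx": 0, "dy": 0, "dz": 0, "twist": 0},
    {"jaw": 1, "dx": 0, "dy": 0, "dz": 0, "twist": 0},
    {"jaw": 1, "dx": 0, "dy": 0, "dz": -0.03, "twist": 0},
    {"jaw": 1, "dx": 0, "dy": 0, "dz": -0.03, "twist": 0},
    {"jaw": 1, "dx": 0.025, "dy": 0, "dz": -0.03, "twist": 0},
    {"jaw": 1, "dx": 0.025, "dy": 0, "dz": -0.03, "twist": 0},
    {"jaw": 1, "dx": 0.03, "dy": 0, "dz": -0.03, "twist": 0},
    {"jaw": 1, "dx": 0.03, "dy": 0, "dz": -0.03, "twist": 0},
    {"jaw": 1, "dx": 0, "dy": 0, "dz": 0, "twist": 0},
    {"jaw": 1, "dx": 0, "dy": 0, "dz": 0, "twist": 0},
  ],
)

```text
t: 22.98
eef_pos: [0.534, 0.0847, 0.307]
ee_rot: [3.139, 0.006, -3.022]
force: [0.4, 0.4, -1.5]
width: 0.0878
gripper_force: 0.0
```

Run:
```python
from h import *
st();snap('wrist','w5')
rep('wrist',['jaw0','jaw0_center','grille_handle','bolt_knob'])
for d in arm.silhouettes('wrist','jaw0'):
    m=d['pixels'].astype('uint8');c,_=cv2.findContours(m,0,2)
    c=max(c,key=cv2.contourArea);print(d['score'],m.sum(),cv2.minAreaRect(c))
```

```text
{'t': np.float64(22.9833), 'q': array([ 0.52  ,  0.1247, -0.2654,  0.0002, -1.1746, -1.9709]), 'eef_pos': array([0.534 , 0.0847, 0.307 ]), 'ee_rot': array([ 3.1394,  0.0057, -3.0216]), 'force': array([ 0.3503,  0.3882, -1.546 ]), 'width': np.float64(0.0878), 'gripper_force': np.float64(0.0)}
wrist jaw0 0.86 [0.4477 0.119  0.0045] [366. 103.]
wrist jaw0 0.68 [0.5364 0.1254 0.0078] [359. 198.]
wrist grille_handle 0.96 [0.6414 0.0957 0.0775] [316. 329.]
wrist bolt_knob 0.58 [0.4487 0.2834 0.1023] [615. 135.]
0.73 2811 ((361.47454833984375, 201.18202209472656), (73.56497192382812, 39.27452850341797), 85.42607879638672)
0.7 3337 ((371.41461181640625, 101.26829528808594), (43.289161682128906, 81.05675506591797), 6.340191841125488)
0.48 6906 ((317.5, 319.9999694824219), (202.99996948242188, 41.99999237060547), -0.0)
```

View pics/w5.png

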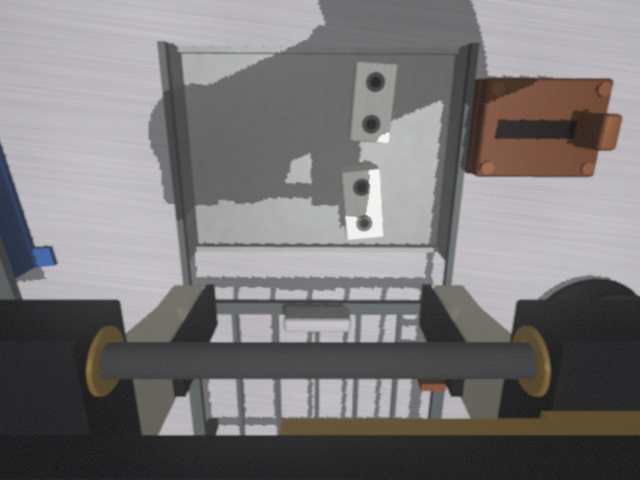

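The tray is open and only two silvery jaws lie in it: A with bores at (375,81) and (371,124), B with bores at (361,187) and (364,223). The drawn knob is at (603,131), and neither jaw is red.

Run:
```python
from h import *
for n,a,b in(('A',(375,81),(371,124)),('B',(361,187),(364,223))):
    P,Q=ray('wrist',a,.037),ray('wrist',b,.037);m=(P+Q)/2;y=np.arctan2(*(Q-P)[[1,0]]);print(n,m,'yaw',y,np.linalg.norm(P-Q))
    plan([m[0],m[1],.15],y-np.pi)
```

```text
A [0.4469 0.1201 0.037 ] yaw 0.061861619162305585 0.034350290429887534
tool shift(before twist) [0.0823 0.0461 0.1527] twist 0.057 rows 5.0
shift if twisted first [0.0852 0.0411 0.1526]
B [0.535  0.1247 0.037 ] yaw 0.23218835884377573 0.03360386909715374
tool shift(before twist) [-0.0058  0.0402  0.1525] twist -0.1133 rows 4.0
shift if twisted first [-0.0099  0.0392  0.1526]
```

>>> move_arm(
  increments=[
    {"jaw": 1, "dx": 0, "dy": 0, "dz": 0, "twist": -0.113},
    {"jaw": 1, "dx": -0.0016, "dy": 0.0065, "dz": 0.026, "twist": 0},
    {"jaw": 1, "dx": -0.0016, "dy": 0.0065, "dz": 0.026, "twist": 0},
    {"jaw": 1, "dx": -0.0016, "dy": 0.0065, "dz": 0.026, "twist": 0},
    {"jaw": 1, "dx": -0.0016, "dy": 0.0065, "dz": 0.026, "twist": 0},
    {"jaw": 1, "dx": -0.0016, "dy": 0.0065, "dz": 0.026, "twist": 0},
    {"jaw": 1, "dx": -0.0016, "dy": 0.0065, "dz": 0.026, "twist": 0},
    {"jaw": 0.6, "dx": 0, "dy": 0, "dz": 0.018, "twist": 0},
    {"jaw": 0.6, "dx": 0, "dy": 0, "dz": 0.018, "twist": 0},
    {"jaw": 0.6, "dx": 0, "dy": 0, "dz": 0.018, "twist": 0},
    {"jaw": 0.6, "dx": 0, "dy": 0, "dz": 0.018, "twist": 0},
    {"jaw": 0.6, "dx": 0, "dy": 0, "dz": 0, "twist": 0},
  ],
)

```text
t: 24.28
eef_pos: [0.5327, 0.1233, 0.0718]
ee_rot: [-3.14, -0.007, -2.91]
force: [-1.0, -0.5, -0.5]
width: 0.0706
gripper_force: 0.0
```

>>> move_arm(
  increments=[
    {"jaw": -1, "dx": 0, "dy": 0, "dz": 0, "twist": 0},
    {"jaw": -1, "dx": 0, "dy": 0, "dz": 0, "twist": 0},
    {"jaw": -1, "dx": 0, "dy": 0, "dz": 0, "twist": 0},
    {"jaw": -1, "dx": 0, "dy": 0, "dz": 0, "twist": 0},
    {"jaw": -1, "dx": 0, "dy": 0, "dz": 0, "twist": 0},
    {"jaw": -1, "dx": 0, "dy": 0, "dz": 0, "twist": 0},
    {"jaw": -1, "dx": 0, "dy": 0, "dz": 0, "twist": 0},
    {"jaw": -1, "dx": 0, "dy": 0, "dz": 0, "twist": 0},
  ],
  force=45,
)

```text
t: 24.95
eef_pos: [0.5348, 0.1249, 0.0768]
ee_rot: [3.141, 0.001, -2.909]
force: [-1.2, 1.5, 6.7]
width: 0.0341
gripper_force: 45.0
```

Jaw B is gripped at width 34 mm. I lift it and carry it to the ledge.

>>> move_arm(
  increments=[
    {"jaw": -1, "dx": 0, "dy": 0, "dz": -0.015, "twist": 0},
    {"jaw": -1, "dx": 0, "dy": 0, "dz": -0.03, "twist": 0},
    {"jaw": -1, "dx": 0, "dy": 0, "dz": -0.03, "twist": 0},
    {"jaw": -1, "dx": 0, "dy": 0, "dz": -0.03, "twist": 0},
    {"jaw": -1, "dx": 0, "dy": 0, "dz": -0.02, "twist": 0},
    {"jaw": -1, "dx": 0, "dy": 0, "dz": 0, "twist": 0.032},
  ],
)

```text
t: 25.45
eef_pos: [0.5362, 0.1252, 0.2057]
ee_rot: [3.14, 0.007, -2.94]
force: [1.0, 0.7, -3.6]
width: 0.0337
gripper_force: 45.0
```

>>> move_arm(
  increments=[
    {"jaw": -1, "dx": 0.0041, "dy": -0.0306, "dz": -0.005, "twist": 0},
    {"jaw": -1, "dx": 0.0041, "dy": -0.0306, "dz": -0.005, "twist": 0},
    {"jaw": -1, "dx": 0.0041, "dy": -0.0306, "dz": -0.005, "twist": 0},
    {"jaw": -1, "dx": 0.0041, "dy": -0.0306, "dz": -0.005, "twist": 0},
    {"jaw": -1, "dx": 0.0041, "dy": -0.0306, "dz": -0.005, "twist": 0},
    {"jaw": -1, "dx": 0.0041, "dy": -0.0306, "dz": -0.005, "twist": 0},
    {"jaw": -1, "dx": 0.0041, "dy": -0.0306, "dz": -0.005, "twist": 0},
    {"jaw": -1, "dx": 0.0041, "dy": -0.0306, "dz": -0.005, "twist": 0},
    {"jaw": -1, "dx": 0.0041, "dy": -0.0306, "dz": -0.005, "twist": 0},
    {"jaw": -1, "dx": 0.0041, "dy": -0.0306, "dz": -0.005, "twist": 0},
    {"jaw": -1, "dx": 0.0041, "dy": -0.0306, "dz": -0.005, "twist": 0},
    {"jaw": -1, "dx": 0.0041, "dy": -0.0306, "dz": -0.005, "twist": 0},
  ],
)

```text
t: 26.45
eef_pos: [0.5586, -0.2465, 0.2607]
ee_rot: [3.141, -0.001, -2.942]
force: [1.5, -0.6, -3.0]
width: 0.0334
gripper_force: 45.0
```

>>> move_arm(
  increments=[
    {"jaw": -1, "dx": 0, "dy": 0, "dz": 0, "twist": 0},
    {"jaw": -1, "dx": 0, "dy": 0, "dz": 0, "twist": 0},
    {"jaw": -1, "dx": 0, "dy": 0, "dz": 0, "twist": 0},
  ],
)

```text
t: 26.7
eef_pos: [0.5586, -0.2451, 0.2602]
ee_rot: [3.141, -0.001, -2.943]
force: [-0.1, 0.1, -2.3]
width: 0.0335
gripper_force: 45.0
```

Run:
```python
from h import *
st();snap('wrist','w6')
rep('wrist',['ledge']);arm.grab_frame('top');rep('top',['ledge','jaw0'])
```

```text
{'t': np.float64(26.7), 'q': array([-0.094 ,  0.2759, -0.182 , -0.0006, -1.1146, -1.2775]), 'eef_pos': array([ 0.5586, -0.2451,  0.2602]), 'ee_rot': array([ 3.1406, -0.0014, -2.9426]), 'force': array([-0.0963,  0.139 , -2.2937]), 'width': np.float64(0.0335), 'gripper_force': np.float64(44.9987)}
wrist ledge 0.95 [ 0.5031 -0.2428  0.0439] [335. 142.]
top ledge 0.77 [ 0.5085 -0.2452  0.0468] [387. 210.]
top jaw0 0.67 [0.448  0.1224 0.0028] [258. 235.]
top jaw0 0.53 [0.1997 0.2785 0.0027] [203. 322.]
top jaw0 0.52 [ 0.5601 -0.2436  0.1853] [394. 182.]
```

View pics/w6.png

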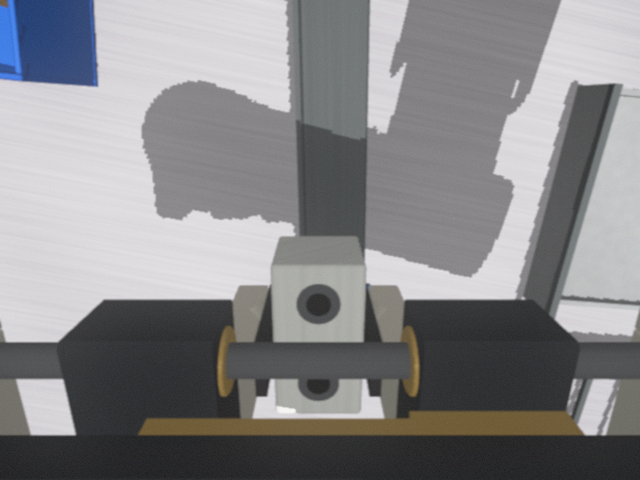

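The view shows jaw B held over the ledge. The ledge's high edge is near x=367 and its lip edge runs from (289,0) to (300,220).

Run:
```python
from h import *
im=cv2.imread('pics/w6.png')
for r in(40,180): print(r,[int(v) for v in cv2.cvtColor(im,6)[r,282:310]],[int(v) for v in cv2.cvtColor(im,6)[r,358:376]])
a,b=ray('wrist',(368,20),.053),ray('wrist',(366.5,220),.053);y=np.arctan2(*(a-b)[[1,0]]);print('high',a,b,y%np.pi)
a2,b2=ray('wrist',(290,20),.048),ray('wrist',(300,220),.048);y2=np.arctan2(*(a2-b2)[[1,0]]);print('lip',a2,b2,y2%np.pi)
u=(b-a)/np.linalg.norm(b-a);d=a2-a;print('width',d-u*d.dot(u),np.linalg.norm((d-u*d.dot(u))[:2]))
```

```text
40 [214, 216, 216, 208, 190, 166, 149, 137, 135, 137, 132, 129, 126, 121, 123, 119, 107, 96, 88, 98, 111, 119, 118, 121, 118, 118, 114, 114] [120, 118, 119, 119, 118, 119, 116, 117, 115, 108, 133, 174, 202, 209, 209, 209, 207, 209]
180 [128, 130, 131, 130, 128, 131, 130, 130, 131, 134, 130, 131, 134, 131, 127, 113, 94, 83, 82, 79, 74, 71, 66, 72, 76, 79, 75, 76] [79, 80, 79, 78, 79, 77, 73, 87, 111, 126, 131, 130, 133, 130, 131, 131, 130, 131]
high [ 0.4207 -0.2385  0.053 ] [ 0.5551 -0.207   0.053 ] 0.2302729353684989
lip [ 0.4303 -0.2896  0.048 ] [ 0.5668 -0.2568  0.048 ] 0.23570373478316675
width [ 0.0119 -0.0506 -0.005 ] 0.05198812784300772
```

Run:
```python
from h import *
g=cv2.cvtColor(cv2.imread('pics/w6.png'),6).astype(float)
def edge(lo,hi,rows,sgn):
    P=[]
    for r in rows:
        d=sgn*np.diff(g[r,lo:hi]);d[d<5]=0
        if d.max()>15: P.append(((lo+.5+np.sum(d*np.arange(len(d)))/d.sum()),r))
    P=np.array(P);f=np.polyfit(P[:,1],P[:,0],1);k=abs(np.polyval(f,P[:,1])-P[:,0])<1;f=np.polyfit(P[k,1],P[k,0],1);return f
rows=range(2,112)
L=edge(280,297,rows,-1);Rr=edge(362,376,rows,1);print(L,Rr)
out=[]
for f,z in((Rr,.0529),(L,.0472)):
    a,b=[ray('wrist',(np.polyval(f,r),r),z) for r in(0,230)];out.append((a,b));print(a,b,np.arctan2(*(b-a)[[1,0]]))
t=cv2.cvtColor(cv2.imread('pics/top0.png'),6).astype(float)
g=t
P=[]
f=edge(366,384,range(160,175),-1)
L1=[];R1=[]
for r in range(175,255,1):
    c=int(378+(r-160)*.235)
    d=np.diff(t[r,c-20:c+25]);i=np.argmin(d[:20]);j=20+np.argmax(d[20:]);L1.append(c-20+i+.5);R1.append(c-20+j+.5)
rr=np.arange(175,255)
for E,z in((L1,.0529),(R1,.0472)):
    E=np.array(E);ff=np.polyfit(rr,E,1)
    for _ in range(3):
        k=abs(np.polyval(ff,rr)-E)<1.5;ff=np.polyfit(rr[k],E[k],1)
    a,b=[ray('top',(np.polyval(ff,r),r),z) for r in(260,165)];print('top',k.sum(),a,b,np.arctan2(*(b-a)[[1,0]]))
```

```text
[  0.0372 286.2132] [ -0.0201 369.5437]
[ 0.4091 -0.2403  0.0529] [ 0.5632 -0.2063  0.0529] 0.21708098792052755
[ 0.4189 -0.2943  0.0472] [ 0.5759 -0.2593  0.0472] 0.2191944368967032
top 80 [ 0.3683 -0.2473  0.0529] [ 0.6382 -0.1886  0.0529] 0.214152432572367
top 80 [ 0.3681 -0.3008  0.0472] [ 0.6392 -0.2427  0.0472] 0.21125495058750537
```

>>> move_arm(
  increments=[
    {"jaw": -1, "dx": 0, "dy": 0, "dz": 0, "twist": -0.016},
    {"jaw": -1, "dx": -0.003, "dy": 0.004, "dz": 0.025, "twist": 0},
    {"jaw": -1, "dx": -0.003, "dy": 0.004, "dz": 0.025, "twist": 0},
    {"jaw": -1, "dx": -0.003, "dy": 0.004, "dz": 0.025, "twist": 0},
    {"jaw": -1, "dx": 0, "dy": 0, "dz": 0.025, "twist": 0},
    {"jaw": -1, "dx": 0, "dy": 0, "dz": 0.014, "twist": 0},
    {"jaw": -1, "dx": 0, "dy": 0, "dz": 0.008, "twist": 0},
    {"jaw": -1, "dx": 0, "dy": 0, "dz": 0.005, "twist": 0},
    {"jaw": -1, "dx": 0, "dy": 0, "dz": 0, "twist": 0},
    {"jaw": -1, "dx": 0, "dy": 0, "dz": 0, "twist": 0},
    {"jaw": -1, "dx": 0, "dy": 0, "dz": 0, "twist": 0},
  ],
)

```text
t: 27.87
eef_pos: [0.5663, -0.2316, 0.1354]
ee_rot: [-3.141, 0.002, -2.925]
force: [0.4, 0.2, -2.4]
width: 0.0333
gripper_force: 45.0
```

>>> move_arm(
  increments=[
    {"jaw": -1, "dx": 0, "dy": 0, "dz": 0.003, "twist": 0},
    {"jaw": -1, "dx": 0, "dy": 0, "dz": 0, "twist": 0},
    {"jaw": -1, "dx": 0, "dy": 0, "dz": 0, "twist": 0},
  ],
)

```text
t: 28.12
eef_pos: [0.5655, -0.2315, 0.1314]
ee_rot: [-3.141, 0.0, -2.925]
force: [-0.2, -0.2, -3.7]
width: 0.0337
gripper_force: 45.0
```

>>> move_arm(
  increments=[
    {"jaw": -1, "dx": 0, "dy": 0, "dz": 0.001, "twist": 0},
    {"jaw": -1, "dx": 0, "dy": 0, "dz": 0, "twist": 0},
    {"jaw": -1, "dx": 0, "dy": 0, "dz": 0, "twist": 0},
  ],
)

```text
t: 28.37
eef_pos: [0.5655, -0.2315, 0.1301]
ee_rot: [3.142, -0.0, -2.925]
force: [-0.2, 0.3, -2.8]
width: 0.0339
gripper_force: 45.0
```

>>> move_arm(
  increments=[
    {"jaw": -1, "dx": 0, "dy": 0, "dz": 0.002, "twist": 0},
    {"jaw": -1, "dx": 0, "dy": 0, "dz": 0, "twist": 0},
    {"jaw": -1, "dx": 0, "dy": 0, "dz": 0, "twist": 0},
  ],
)

```text
t: 28.62
eef_pos: [0.5654, -0.2314, 0.1279]
ee_rot: [3.141, -0.0, -2.925]
force: [0.6, -0.6, -3.7]
width: 0.0338
gripper_force: 45.0
```

>>> move_arm(
  increments=[
    {"jaw": -1, "dx": 0, "dy": 0, "dz": 0.001, "twist": 0},
    {"jaw": -1, "dx": 0, "dy": 0, "dz": 0, "twist": 0},
    {"jaw": -1, "dx": 0, "dy": 0, "dz": 0, "twist": 0},
  ],
)

```text
t: 28.87
eef_pos: [0.5655, -0.2314, 0.127]
ee_rot: [3.142, -0.0, -2.925]
force: [-0.6, -0.0, -2.7]
width: 0.0336
gripper_force: 45.0
```

>>> move_arm(
  increments=[
    {"jaw": -1, "dx": 0, "dy": 0, "dz": 0.001, "twist": 0},
    {"jaw": -1, "dx": 0, "dy": 0, "dz": 0, "twist": 0},
    {"jaw": -1, "dx": 0, "dy": 0, "dz": 0, "twist": 0},
  ],
)

```text
t: 29.12
eef_pos: [0.5655, -0.2315, 0.126]
ee_rot: [3.142, -0.0, -2.925]
force: [-0.6, 0.3, -2.7]
width: 0.034
gripper_force: 45.0
```

>>> move_arm(
  increments=[
    {"jaw": -1, "dx": 0, "dy": 0, "dz": 0.001, "twist": 0},
    {"jaw": -1, "dx": 0, "dy": 0, "dz": 0, "twist": 0},
    {"jaw": -1, "dx": 0, "dy": 0, "dz": 0, "twist": 0},
  ],
)

```text
t: 29.37
eef_pos: [0.5656, -0.2315, 0.1251]
ee_rot: [-3.142, 0.0, -2.925]
force: [-0.2, -1.1, -2.5]
width: 0.0337
gripper_force: 45.0
```

>>> move_arm(
  increments=[
    {"jaw": -1, "dx": 0, "dy": 0, "dz": 0.001, "twist": 0},
    {"jaw": -1, "dx": 0, "dy": 0, "dz": 0, "twist": 0},
    {"jaw": -1, "dx": 0, "dy": 0, "dz": 0, "twist": 0},
  ],
)

```text
t: 29.62
eef_pos: [0.5656, -0.2315, 0.1249]
ee_rot: [-3.141, 0.0, -2.925]
force: [-2.1, 0.8, 5.2]
width: 0.0337
gripper_force: 45.0
```

Contact comes at the predicted height. I open the gripper gently and rise.

>>> move_arm(
  increments=[
    {"jaw": -0.1, "dx": 0, "dy": 0, "dz": 0, "twist": 0},
    {"jaw": 0.0, "dx": 0, "dy": 0, "dz": 0, "twist": 0},
    {"jaw": 0.2, "dx": 0, "dy": 0, "dz": 0, "twist": 0},
    {"jaw": 0.5, "dx": 0, "dy": 0, "dz": 0, "twist": 0},
    {"jaw": 0.9, "dx": 0, "dy": 0, "dz": 0, "twist": 0},
    {"jaw": 0.9, "dx": 0, "dy": 0, "dz": 0, "twist": 0},
    {"jaw": 0.9, "dx": 0, "dy": 0, "dz": 0, "twist": 0},
    {"jaw": 0.9, "dx": 0, "dy": 0, "dz": -0.015, "twist": 0},
    {"jaw": 0.9, "dx": 0, "dy": 0, "dz": -0.03, "twist": 0},
    {"jaw": 0.9, "dx": 0, "dy": 0, "dz": -0.03, "twist": 0},
    {"jaw": 0.9, "dx": -0.03, "dy": 0, "dz": -0.04, "twist": 0},
    {"jaw": 0.9, "dx": -0.03, "dy": 0, "dz": -0.03, "twist": 0},
  ],
)

```text
t: 30.62
eef_pos: [0.6181, -0.2201, 0.2649]
ee_rot: [-3.141, 0.001, -2.926]
force: [1.7, -0.8, -0.1]
width: 0.0834
gripper_force: 0.0
```

Run:
```python
from h import *
st();snap('wrist','w7')
rep('wrist',['jaw0','jaw0_center','ledge'])
arm.grab_frame('top');rep('top',['jaw0'])
```

```text
{'t': np.float64(30.6167), 'q': array([-0.0454,  0.3445, -0.0724,  0.0001, -1.1527, -1.3102]), 'eef_pos': array([ 0.6181, -0.2201,  0.2649]), 'ee_rot': array([-3.1412,  0.0011, -2.9264]), 'force': array([ 1.7138, -0.7992, -0.1436]), 'width': np.float64(0.0834), 'gripper_force': np.float64(0.0)}
wrist jaw0 0.6 [ 0.5678 -0.2325  0.0467] [319. 134.]
wrist ledge 0.69 [ 0.5055 -0.2427  0.0435] [320.  52.]
top jaw0 0.85 [ 0.4484  0.1228 -0.0013] [258. 235.]
top jaw0 0.68 [ 0.5677 -0.2289  0.0492] [381. 190.]
```

View pics/w7.png

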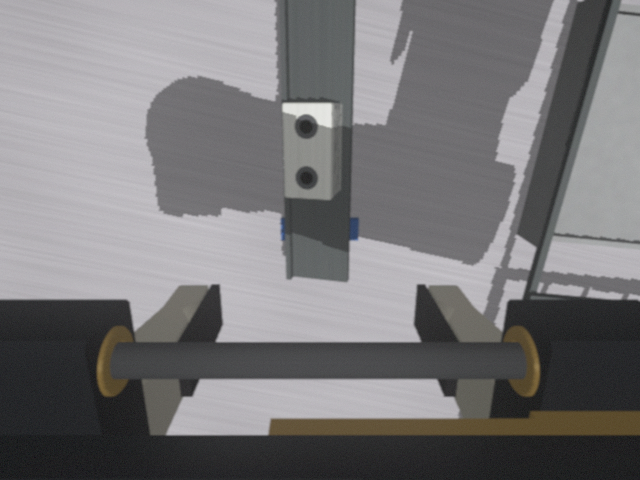

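Jaw B lies flat on the ledge at (312,150), lengthwise and against the lip. Next is jaw A.

>>> move_arm(
  increments=[
    {"jaw": 1, "dx": 0, "dy": 0, "dz": 0, "twist": 0.077},
    {"jaw": 1, "dx": 0, "dy": 0, "dz": 0, "twist": 0.076},
    {"jaw": 1, "dx": 0.0068, "dy": 0.0325, "dz": 0, "twist": 0},
    {"jaw": 1, "dx": 0.0068, "dy": 0.0325, "dz": 0, "twist": 0},
    {"jaw": 1, "dx": 0.0068, "dy": 0.0325, "dz": 0, "twist": 0},
    {"jaw": 1, "dx": 0.0068, "dy": 0.0325, "dz": 0, "twist": 0},
    {"jaw": 1, "dx": 0.0068, "dy": 0.0325, "dz": 0, "twist": 0},
    {"jaw": 1, "dx": 0.0068, "dy": 0.0325, "dz": 0, "twist": 0},
    {"jaw": 1, "dx": 0.0068, "dy": 0.0325, "dz": 0, "twist": 0},
    {"jaw": 1, "dx": 0.0068, "dy": 0.0325, "dz": 0, "twist": 0},
    {"jaw": 1, "dx": 0.0068, "dy": 0.0325, "dz": 0, "twist": 0},
    {"jaw": 1, "dx": 0.0068, "dy": 0.0325, "dz": 0, "twist": 0},
  ],
)

```text
t: 31.92
eef_pos: [0.5286, 0.1009, 0.2608]
ee_rot: [-3.141, -0.002, -3.079]
force: [0.3, 0.2, -0.7]
width: 0.0877
gripper_force: 0.0
```

>>> move_arm(
  increments=[
    {"jaw": 1, "dx": 0, "dy": 0, "dz": 0, "twist": 0},
    {"jaw": 1, "dx": 0, "dy": 0, "dz": 0, "twist": 0},
  ],
)

```text
t: 32.08
eef_pos: [0.5291, 0.1012, 0.261]
ee_rot: [-3.141, -0.002, -3.076]
force: [0.6, -0.4, 0.1]
width: 0.0877
gripper_force: 0.0
```

Run:
```python
from h import *
st();snap('wrist','w8')
rep('wrist',['jaw0','jaw0_center'])
print(px('wrist',[.4469,.1201,.037]))
for d in arm.silhouettes('wrist','jaw0'):
    m=d['pixels'].astype('uint8');c,_=cv2.findContours(m,0,2)
    c=max(c,key=cv2.contourArea);r=cv2.minAreaRect(c);b=cv2.boxPoints(r);W=[ray('wrist',p,.037)[:2] for p in b];print(d['score'],m.sum(),r,np.array(W).tolist())
im=cv2.imread('pics/w8.png');g=cv2.cvtColor(im,6)[0:300,220:520]
print(cv2.HoughCircles(g,3,1,20,param1=100,param2=14,minRadius=6,maxRadius=18))
plan([.4469,.1201,.079],.062-np.pi)
```

```text
{'t': np.float64(32.0833), 'q': array([ 0.5528,  0.1594, -0.3333, -0.0002, -1.0799, -2.0576]), 'eef_pos': array([0.5291, 0.1012, 0.261 ]), 'ee_rot': array([-3.1409, -0.0017, -3.0757]), 'force': array([ 0.5616, -0.424 ,  0.0698]), 'width': np.float64(0.0877), 'gripper_force': np.float64(0.0)}
wrist jaw0 0.77 [0.4485 0.1203 0.003 ] [349. 106.]
[352.966  104.0223]
0.91 4082 ((352.142822265625, 106.50254821777344), (47.18890380859375, 89.73568725585938), 1.023030161857605) [[0.48255307562434313, 0.10372340885001793], [0.4189243130182903, 0.1004885852332672], [0.41739777822921226, 0.1344234779368357], [0.4809617900795719, 0.1399081455634304]]
[[[132.5 131.5  11. ]
  [267.5 175.5   6.9]
  [134.5  83.5   6.9]]]
tool shift(before twist) [0.0817 0.0261 0.1825] twist -0.0 rows 6.0
shift if twisted first [0.0818 0.026  0.1824]
```

View pics/w8.png

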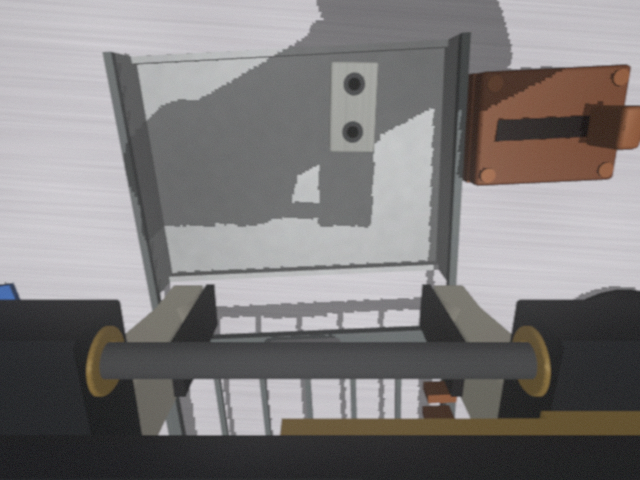

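Jaw A, with bores at (353,84) and (353,131), has not moved. I descend slowly, because the gripper body passes over the casing.

>>> move_arm(
  increments=[
    {"jaw": 1, "dx": 0.0132, "dy": 0.0043, "dz": 0.02, "twist": 0},
    {"jaw": 1, "dx": 0.0132, "dy": 0.0043, "dz": 0.02, "twist": 0},
    {"jaw": 1, "dx": 0.0132, "dy": 0.0043, "dz": 0.02, "twist": 0},
    {"jaw": 1, "dx": 0.0132, "dy": 0.0043, "dz": 0.02, "twist": 0},
    {"jaw": 0.6, "dx": 0.0132, "dy": 0.0043, "dz": 0.02, "twist": 0},
    {"jaw": 0.6, "dx": 0.0132, "dy": 0.0043, "dz": 0.02, "twist": 0},
    {"jaw": 0.6, "dx": 0, "dy": 0, "dz": 0.02, "twist": 0},
    {"jaw": 0.6, "dx": 0, "dy": 0, "dz": 0.015, "twist": 0},
    {"jaw": 0.6, "dx": 0, "dy": 0, "dz": 0.01, "twist": 0},
    {"jaw": 0.6, "dx": 0, "dy": 0, "dz": 0.006, "twist": 0},
    {"jaw": 0.6, "dx": 0, "dy": 0, "dz": 0.004, "twist": 0},
    {"jaw": 0.6, "dx": 0, "dy": 0, "dz": 0, "twist": 0},
  ],
)

```text
t: 33.28
eef_pos: [0.4497, 0.1203, 0.0863]
ee_rot: [-3.141, -0.001, -3.08]
force: [-0.4, 0.0, -0.2]
width: 0.0699
gripper_force: 0.0
```

>>> move_arm(
  increments=[
    {"jaw": 0.6, "dx": 0, "dy": 0, "dz": 0.003, "twist": 0},
    {"jaw": -1, "dx": 0, "dy": 0, "dz": 0.002, "twist": 0},
    {"jaw": -1, "dx": 0, "dy": 0, "dz": 0, "twist": 0},
    {"jaw": -1, "dx": 0, "dy": 0, "dz": 0, "twist": 0},
    {"jaw": -1, "dx": 0, "dy": 0, "dz": 0, "twist": 0},
    {"jaw": -1, "dx": 0, "dy": 0, "dz": 0, "twist": 0},
    {"jaw": -1, "dx": 0, "dy": 0, "dz": 0, "twist": 0},
    {"jaw": -1, "dx": 0, "dy": 0, "dz": 0, "twist": 0},
    {"jaw": -1, "dx": 0, "dy": 0, "dz": 0, "twist": 0},
  ],
  force=45,
)

```text
t: 34.03
eef_pos: [0.4498, 0.1212, 0.0821]
ee_rot: [3.141, 0.0, -3.078]
force: [-1.9, 1.4, 1.4]
width: 0.0335
gripper_force: 45.0
```

>>> move_arm(
  increments=[
    {"jaw": -1, "dx": 0, "dy": 0, "dz": -0.015, "twist": 0},
    {"jaw": -1, "dx": 0, "dy": 0, "dz": -0.03, "twist": 0},
    {"jaw": -1, "dx": 0, "dy": 0, "dz": -0.03, "twist": 0},
    {"jaw": -1, "dx": 0, "dy": 0, "dz": -0.03, "twist": 0},
    {"jaw": -1, "dx": 0, "dy": 0, "dz": -0.015, "twist": 0},
    {"jaw": -1, "dx": 0, "dy": 0, "dz": 0, "twist": -0.076},
    {"jaw": -1, "dx": 0, "dy": 0, "dz": 0, "twist": -0.076},
    {"jaw": -1, "dx": 0, "dy": 0, "dz": 0, "twist": 0},
  ],
)

```text
t: 34.7
eef_pos: [0.4492, 0.1208, 0.2018]
ee_rot: [3.141, -0.0, -2.923]
force: [0.1, -0.3, -4.1]
width: 0.0335
gripper_force: 45.0
```

>>> move_arm(
  increments=[
    {"jaw": -1, "dx": 0.0052, "dy": -0.0308, "dz": 0, "twist": 0},
    {"jaw": -1, "dx": 0.0052, "dy": -0.0308, "dz": 0, "twist": 0},
    {"jaw": -1, "dx": 0.0052, "dy": -0.0308, "dz": 0, "twist": 0},
    {"jaw": -1, "dx": 0.0052, "dy": -0.0308, "dz": 0, "twist": 0},
    {"jaw": -1, "dx": 0.0052, "dy": -0.0308, "dz": 0, "twist": 0},
    {"jaw": -1, "dx": 0.0052, "dy": -0.0308, "dz": 0, "twist": 0},
    {"jaw": -1, "dx": 0.0052, "dy": -0.0308, "dz": 0, "twist": 0},
    {"jaw": -1, "dx": 0.0052, "dy": -0.0308, "dz": 0, "twist": 0},
    {"jaw": -1, "dx": 0.0052, "dy": -0.0308, "dz": 0, "twist": 0},
    {"jaw": -1, "dx": 0.0052, "dy": -0.0308, "dz": 0, "twist": 0},
    {"jaw": -1, "dx": 0.0052, "dy": -0.0308, "dz": 0, "twist": 0},
    {"jaw": -1, "dx": 0.0052, "dy": -0.0308, "dz": 0, "twist": 0},
  ],
)

```text
t: 35.7
eef_pos: [0.4669, -0.2548, 0.2011]
ee_rot: [3.141, -0.001, -2.929]
force: [1.1, 0.4, -3.3]
width: 0.0337
gripper_force: 45.0
```

>>> move_arm(
  increments=[
    {"jaw": -1, "dx": 0, "dy": 0, "dz": 0, "twist": 0},
    {"jaw": -1, "dx": 0, "dy": 0, "dz": 0, "twist": 0},
  ],
)

```text
t: 35.87
eef_pos: [0.4668, -0.2548, 0.2007]
ee_rot: [3.141, -0.002, -2.932]
force: [-0.3, 0.4, -4.2]
width: 0.0336
gripper_force: 45.0
```

Run:
```python
from h import *
st();plan([.468,-.2528,.1345],.215-np.pi)
arm.grab_frame('top');rep('top',['jaw0'])
```

```text
{'t': np.float64(35.8667), 'q': array([-0.1307,  0.2063, -0.4274, -0.0003, -0.9395, -1.2303]), 'eef_pos': array([ 0.4668, -0.2548,  0.2007]), 'ee_rot': array([ 3.1406, -0.0021, -2.932 ]), 'force': array([-0.319 ,  0.3567, -4.1993]), 'width': np.float64(0.0336), 'gripper_force': np.float64(44.9865)}
tool shift(before twist) [-0.0017  0.0016  0.0662] twist -0.0054 rows 2.0
shift if twisted first [-0.0016  0.0017  0.0662]
top jaw0 0.63 [0.201  0.2763 0.0026] [203. 322.]
top jaw0 0.56 [ 0.4621 -0.2532  0.1213] [394. 223.]
```

>>> move_arm(
  increments=[
    {"jaw": -1, "dx": -0.0016, "dy": 0.0017, "dz": 0.02, "twist": -0.005},
    {"jaw": -1, "dx": 0, "dy": 0, "dz": 0.02, "twist": 0},
    {"jaw": -1, "dx": 0, "dy": 0, "dz": 0.015, "twist": 0},
    {"jaw": -1, "dx": 0, "dy": 0, "dz": 0.007, "twist": 0},
    {"jaw": -1, "dx": 0, "dy": 0, "dz": 0.004, "twist": 0},
    {"jaw": -1, "dx": 0, "dy": 0, "dz": 0, "twist": 0},
    {"jaw": -1, "dx": 0, "dy": 0, "dz": 0, "twist": 0},
  ],
)

```text
t: 36.55
eef_pos: [0.4694, -0.2511, 0.1365]
ee_rot: [-3.141, 0.001, -2.921]
force: [-0.5, -0.3, -2.9]
width: 0.0335
gripper_force: 45.0
```

>>> move_arm(
  increments=[
    {"jaw": -1, "dx": 0, "dy": 0, "dz": 0.0015, "twist": 0},
    {"jaw": -1, "dx": 0, "dy": 0, "dz": 0.001, "twist": 0},
    {"jaw": -1, "dx": 0, "dy": 0, "dz": 0, "twist": 0},
    {"jaw": -1, "dx": 0, "dy": 0, "dz": 0, "twist": 0},
  ],
)

```text
t: 36.88
eef_pos: [0.4689, -0.2514, 0.1337]
ee_rot: [-3.141, 0.001, -2.922]
force: [-1.4, 0.1, -3.2]
width: 0.0339
gripper_force: 45.0
```

>>> move_arm(
  increments=[
    {"jaw": -1, "dx": 0, "dy": 0, "dz": 0.001, "twist": 0},
    {"jaw": -1, "dx": 0, "dy": 0, "dz": 0, "twist": 0},
    {"jaw": -1, "dx": 0, "dy": 0, "dz": 0, "twist": 0},
  ],
)

```text
t: 37.13
eef_pos: [0.4688, -0.2514, 0.1324]
ee_rot: [3.142, -0.0, -2.921]
force: [-0.2, -0.2, -2.9]
width: 0.0335
gripper_force: 45.0
```

>>> move_arm(
  increments=[
    {"jaw": -1, "dx": 0, "dy": -0.001, "dz": 0.001, "twist": 0.004},
    {"jaw": -1, "dx": 0, "dy": 0, "dz": 0, "twist": 0},
    {"jaw": -1, "dx": 0, "dy": 0, "dz": 0, "twist": 0},
  ],
)

```text
t: 37.38
eef_pos: [0.469, -0.2524, 0.1313]
ee_rot: [3.142, -0.0, -2.926]
force: [0.4, 0.1, -3.5]
width: 0.0336
gripper_force: 45.0
```

>>> move_arm(
  increments=[
    {"jaw": -1, "dx": 0, "dy": 0, "dz": 0.001, "twist": 0},
    {"jaw": -1, "dx": 0, "dy": 0, "dz": 0, "twist": 0},
    {"jaw": -1, "dx": 0, "dy": 0, "dz": 0, "twist": 0},
  ],
)

```text
t: 37.63
eef_pos: [0.4691, -0.2524, 0.1304]
ee_rot: [-3.142, 0.0, -2.925]
force: [0.2, -0.7, -3.3]
width: 0.034
gripper_force: 45.0
```

>>> move_arm(
  increments=[
    {"jaw": -1, "dx": 0, "dy": 0, "dz": 0.001, "twist": 0},
    {"jaw": -1, "dx": 0, "dy": 0, "dz": 0, "twist": 0},
    {"jaw": -1, "dx": 0, "dy": 0, "dz": 0, "twist": 0},
  ],
)

```text
t: 37.88
eef_pos: [0.4691, -0.2524, 0.1301]
ee_rot: [-3.141, 0.0, -2.925]
force: [-2.5, 1.7, 6.5]
width: 0.0338
gripper_force: 45.0
```

>>> move_arm(
  increments=[
    {"jaw": -0.1, "dx": 0, "dy": 0, "dz": 0, "twist": 0},
    {"jaw": 0.0, "dx": 0, "dy": 0, "dz": 0, "twist": 0},
    {"jaw": 0.2, "dx": 0, "dy": 0, "dz": 0, "twist": 0},
    {"jaw": 0.5, "dx": 0, "dy": 0, "dz": 0, "twist": 0},
    {"jaw": 0.9, "dx": 0, "dy": 0, "dz": 0, "twist": 0},
    {"jaw": 0.9, "dx": 0, "dy": 0, "dz": 0, "twist": 0},
    {"jaw": 0.9, "dx": 0, "dy": 0, "dz": 0, "twist": 0},
    {"jaw": 0.9, "dx": 0, "dy": 0, "dz": -0.015, "twist": 0},
    {"jaw": 0.9, "dx": 0, "dy": 0, "dz": -0.03, "twist": 0},
    {"jaw": 0.9, "dx": 0, "dy": 0, "dz": -0.04, "twist": 0},
    {"jaw": 0.9, "dx": 0, "dy": 0, "dz": -0.04, "twist": 0},
    {"jaw": 0.9, "dx": -0.02, "dy": 0, "dz": -0.03, "twist": 0},
  ],
)

```text
t: 38.88
eef_pos: [0.4868, -0.2485, 0.2881]
ee_rot: [-3.141, 0.002, -2.926]
force: [1.1, -0.0, -1.1]
width: 0.0829
gripper_force: 0.0
```

>>> move_arm(
  increments=[
    {"jaw": 1, "dx": -0.035, "dy": 0, "dz": 0, "twist": 0},
    {"jaw": 1, "dx": -0.035, "dy": 0, "dz": 0, "twist": 0},
    {"jaw": 1, "dx": -0.035, "dy": 0, "dz": 0, "twist": 0},
    {"jaw": 1, "dx": -0.03, "dy": 0, "dz": 0, "twist": 0},
    {"jaw": 1, "dx": 0, "dy": 0, "dz": 0, "twist": 0},
  ],
)

```text
t: 39.3
eef_pos: [0.6246, -0.2178, 0.2828]
ee_rot: [-3.141, -0.0, -2.924]
force: [-0.2, -0.6, 0.1]
width: 0.0876
gripper_force: 0.0
```

Run:
```python
from h import *
st();snap('wrist','w9')
rep('wrist',['jaw0','ledge'])
arm.grab_frame('top');rep('top',['jaw0','bolt_knob','grille_handle','billet','sheave','bin'])
```

```text
{'t': np.float64(39.3), 'q': array([-0.0412,  0.3424, -0.0337,  0.0003, -1.1951, -1.3117]), 'eef_pos': array([ 0.6246, -0.2178,  0.2828]), 'ee_rot': array([-3.1414, -0.0004, -2.9236]), 'force': array([-0.2464, -0.6358,  0.1102]), 'width': np.float64(0.0876), 'gripper_force': np.float64(0.0)}
wrist jaw0 0.59 [ 0.5703 -0.2307  0.047 ] [316. 143.]
wrist ledge 0.7 [ 0.504  -0.2454  0.0447] [316.  51.]
top jaw0 0.91 [ 0.565  -0.2309  0.0473] [381. 191.]
top jaw0 0.66 [ 0.465  -0.2516  0.0453] [389. 226.]
top jaw0 0.34 [0.4494 0.2528 0.0708] [208. 232.]
top bolt_knob 0.47 [0.4503 0.2833 0.103 ] [194. 230.]
top grille_handle 0.92 [0.6412 0.0988 0.0783] [264. 163.]
top billet 0.82 [0.3751 0.4759 0.0033] [135. 261.]
top sheave 0.73 [0.6589 0.4003 0.0013] [163. 164.]
top bin 0.7 [ 0.3996 -0.5238 -0.0012] [481. 249.]
```

View pics/w9.png

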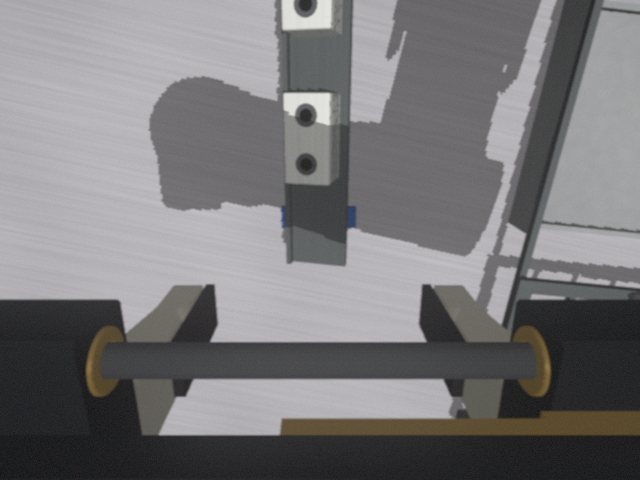

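Both jaws lie flat and in line on the ledge, at (312,137) and (312,15). Next I go back to the grille handle.

>>> move_arm(
  increments=[
    {"jaw": 1, "dx": 0, "dy": 0, "dz": 0, "twist": 0.1},
    {"jaw": 1, "dx": -0.0054, "dy": 0.0311, "dz": 0.006, "twist": 0},
    {"jaw": 1, "dx": -0.0054, "dy": 0.0311, "dz": 0.006, "twist": 0},
    {"jaw": 1, "dx": -0.0054, "dy": 0.0311, "dz": 0.006, "twist": 0},
    {"jaw": 1, "dx": -0.0054, "dy": 0.0311, "dz": 0.006, "twist": 0},
    {"jaw": 1, "dx": -0.0054, "dy": 0.0311, "dz": 0.006, "twist": 0},
    {"jaw": 1, "dx": -0.0054, "dy": 0.0311, "dz": 0.006, "twist": 0},
    {"jaw": 1, "dx": -0.0054, "dy": 0.0311, "dz": 0.006, "twist": 0},
    {"jaw": 1, "dx": -0.0054, "dy": 0.0311, "dz": 0.006, "twist": 0},
    {"jaw": 1, "dx": -0.0054, "dy": 0.0311, "dz": 0.006, "twist": 0},
    {"jaw": 1, "dx": -0.0054, "dy": 0.0311, "dz": 0.006, "twist": 0},
    {"jaw": 1, "dx": 0, "dy": 0, "dz": 0, "twist": 0},
  ],
)

```text
t: 40.8
eef_pos: [0.6378, 0.1005, 0.2233]
ee_rot: [3.141, -0.0, -3.022]
force: [0.4, -1.4, -0.6]
width: 0.0876
gripper_force: 0.0
```

Run:
```python
from h import *
st();arm.grab_frame('wrist');rep('wrist',['grille_handle']);plan([.6415,.0975,.1262],-3.023)
```

```text
{'t': np.float64(40.8), 'q': array([ 0.4575,  0.36  , -0.1492, -0.0007, -1.0619, -1.9087]), 'eef_pos': array([0.6378, 0.1005, 0.2233]), 'ee_rot': array([ 3.1411, -0.0005, -3.0223]), 'force': array([ 0.3558, -1.4314, -0.6364]), 'width': np.float64(0.0876), 'gripper_force': np.float64(0.0)}
wrist grille_handle 0.69 [0.641  0.0972 0.0752] [317. 246.]
tool shift(before twist) [-0.0038 -0.0002  0.098 ] twist -0.0003 rows 3.0
shift if twisted first [-0.0037 -0.0002  0.098 ]
```

>>> move_arm(
  increments=[
    {"jaw": 1, "dx": -0.0037, "dy": 0, "dz": 0.025, "twist": 0},
    {"jaw": 1, "dx": 0, "dy": 0, "dz": 0.025, "twist": 0},
    {"jaw": 1, "dx": 0, "dy": 0, "dz": 0.025, "twist": 0},
    {"jaw": 1, "dx": 0, "dy": 0, "dz": 0.015, "twist": 0},
    {"jaw": 1, "dx": 0, "dy": 0, "dz": 0.008, "twist": 0},
    {"jaw": 1, "dx": 0, "dy": 0, "dz": 0, "twist": 0},
    {"jaw": -1, "dx": 0, "dy": 0, "dz": 0, "twist": 0},
    {"jaw": -1, "dx": 0, "dy": 0, "dz": 0, "twist": 0},
    {"jaw": -1, "dx": 0, "dy": 0, "dz": 0, "twist": 0},
    {"jaw": -1, "dx": 0, "dy": 0, "dz": 0, "twist": 0},
    {"jaw": -1, "dx": 0, "dy": 0, "dz": 0, "twist": 0},
    {"jaw": -1, "dx": 0, "dy": 0, "dz": 0, "twist": 0},
  ],
  force=30,
)

```text
t: 41.9
eef_pos: [0.642, 0.0971, 0.1273]
ee_rot: [3.141, 0.002, -3.025]
force: [-1.5, 2.9, 4.4]
width: 0.06
gripper_force: 30.0
```

>>> move_arm(
  increments=[
    {"jaw": -1, "dx": 0.01, "dy": 0, "dz": 0, "twist": 0},
    {"jaw": -1, "dx": 0.02, "dy": 0, "dz": 0, "twist": 0},
    {"jaw": -1, "dx": 0.02, "dy": 0, "dz": 0, "twist": 0},
    {"jaw": -1, "dx": 0.02, "dy": 0, "dz": 0, "twist": 0},
    {"jaw": -1, "dx": 0.02, "dy": 0, "dz": 0, "twist": 0},
    {"jaw": -1, "dx": 0.02, "dy": 0, "dz": 0, "twist": 0},
    {"jaw": -1, "dx": 0, "dy": 0, "dz": 0, "twist": 0},
  ],
)

```text
t: 42.48
eef_pos: [0.5301, 0.0841, 0.1273]
ee_rot: [3.14, 0.001, -3.025]
force: [-4.5, 4.9, 2.4]
width: 0.0595
gripper_force: 30.0
```

>>> move_arm(
  increments=[
    {"jaw": -1, "dx": 0.02, "dy": 0, "dz": 0, "twist": 0},
    {"jaw": -1, "dx": 0.02, "dy": 0, "dz": 0, "twist": 0},
    {"jaw": -1, "dx": 0.02, "dy": 0, "dz": 0, "twist": 0},
    {"jaw": -1, "dx": 0.02, "dy": 0, "dz": 0, "twist": 0},
    {"jaw": -1, "dx": 0.02, "dy": 0, "dz": 0, "twist": 0},
    {"jaw": -1, "dx": 0.01, "dy": 0, "dz": 0, "twist": 0},
    {"jaw": -1, "dx": 0, "dy": 0, "dz": 0, "twist": 0},
    {"jaw": -1, "dx": 0, "dy": 0, "dz": 0, "twist": 0},
  ],
)

```text
t: 43.15
eef_pos: [0.4231, 0.0717, 0.1272]
ee_rot: [3.14, 0.002, -3.025]
force: [-2.9, 4.3, 6.3]
width: 0.0598
gripper_force: 30.0
```

>>> move_arm(
  increments=[
    {"jaw": -1, "dx": 0.005, "dy": 0, "dz": 0, "twist": 0},
    {"jaw": -1, "dx": 0.004, "dy": 0, "dz": 0, "twist": 0},
    {"jaw": -1, "dx": 0, "dy": 0, "dz": 0, "twist": 0},
    {"jaw": -1, "dx": 0, "dy": 0, "dz": 0, "twist": 0},
  ],
)

```text
t: 43.48
eef_pos: [0.4147, 0.0708, 0.1272]
ee_rot: [3.14, 0.002, -3.025]
force: [-3.0, 6.3, 10.3]
width: 0.06
gripper_force: 30.0
```

>>> move_arm(
  increments=[
    {"jaw": -1, "dx": 0.003, "dy": 0, "dz": 0, "twist": 0},
    {"jaw": -1, "dx": 0, "dy": 0, "dz": 0, "twist": 0},
    {"jaw": -1, "dx": 0, "dy": 0, "dz": 0, "twist": 0},
  ],
)

```text
t: 43.73
eef_pos: [0.4133, 0.0707, 0.1273]
ee_rot: [3.14, 0.005, -3.024]
force: [8.0, 1.4, -0.3]
width: 0.0597
gripper_force: 30.0
```

>>> move_arm(
  increments=[
    {"jaw": -1, "dx": 0.002, "dy": 0, "dz": 0, "twist": 0},
    {"jaw": -1, "dx": 0, "dy": 0, "dz": 0, "twist": 0},
    {"jaw": -1, "dx": 0, "dy": 0, "dz": 0, "twist": 0},
  ],
)

```text
t: 43.98
eef_pos: [0.4129, 0.0707, 0.1273]
ee_rot: [3.14, 0.008, -3.024]
force: [20.1, -3.7, -11.5]
width: 0.0595
gripper_force: 30.0
```

The grille is shut against its stop. I release it and return to the knob.

>>> move_arm(
  increments=[
    {"jaw": 1, "dx": -0.002, "dy": 0, "dz": 0, "twist": 0},
    {"jaw": 1, "dx": -0.002, "dy": 0, "dz": 0, "twist": 0},
    {"jaw": 1, "dx": 0, "dy": 0, "dz": 0, "twist": 0},
    {"jaw": 1, "dx": 0, "dy": 0, "dz": -0.025, "twist": 0},
    {"jaw": 1, "dx": 0, "dy": 0, "dz": -0.03, "twist": 0},
    {"jaw": 1, "dx": 0, "dy": 0, "dz": -0.02, "twist": 0},
    {"jaw": 1, "dx": 0, "dy": 0, "dz": 0, "twist": 0},
  ],
)

```text
t: 44.57
eef_pos: [0.4143, 0.0703, 0.2049]
ee_rot: [3.14, 0.005, -3.025]
force: [0.5, 0.3, -0.2]
width: 0.0876
gripper_force: 0.0
```

>>> move_arm(
  increments=[
    {"jaw": 1, "dx": -0.0104, "dy": 0.0347, "dz": 0, "twist": 0},
    {"jaw": 1, "dx": -0.0104, "dy": 0.0347, "dz": 0, "twist": 0},
    {"jaw": 1, "dx": -0.0104, "dy": 0.0347, "dz": 0, "twist": 0},
    {"jaw": 1, "dx": -0.0104, "dy": 0.0347, "dz": 0, "twist": 0},
    {"jaw": 1, "dx": -0.0104, "dy": 0.0347, "dz": 0, "twist": 0},
    {"jaw": 1, "dx": -0.0104, "dy": 0.0347, "dz": 0, "twist": 0},
    {"jaw": 1, "dx": 0, "dy": 0, "dz": 0, "twist": 0},
    {"jaw": 1, "dx": 0, "dy": 0, "dz": 0, "twist": 0},
  ],
)

```text
t: 45.23
eef_pos: [0.4505, 0.2849, 0.2001]
ee_rot: [-3.14, -0.002, -3.024]
force: [-0.4, -0.7, 0.2]
width: 0.0877
gripper_force: 0.0
```

Run:
```python
from h import *
st();arm.grab_frame('wrist');rep('wrist',['bolt_knob']);arm.grab_frame('top');rep('top',['bolt_knob','grille_handle']);plan([.4507,.2845,.143],-3.023)
```

```text
{'t': np.float64(45.2333), 'q': array([ 0.9319,  0.2089, -0.4253, -0.0004, -0.9393, -2.3845]), 'eef_pos': array([0.4505, 0.2849, 0.2001]), 'ee_rot': array([-3.1399, -0.0021, -3.0236]), 'force': array([-0.4207, -0.7094,  0.19  ]), 'width': np.float64(0.0877), 'gripper_force': np.float64(0.0)}
wrist bolt_knob 0.63 [0.4505 0.284  0.1028] [320. 275.]
top grille_handle 0.77 [0.4133 0.0706 0.0777] [274. 244.]
tool shift(before twist) [-0.0001  0.0018  0.0583] twist -0.0033 rows 2.0
shift if twisted first [-0.0001  0.0017  0.0583]
```

>>> move_arm(
  increments=[
    {"jaw": 1, "dx": 0, "dy": 0, "dz": 0.02, "twist": 0},
    {"jaw": 1, "dx": 0, "dy": 0, "dz": 0.02, "twist": 0},
    {"jaw": 1, "dx": 0, "dy": 0, "dz": 0.01, "twist": 0},
    {"jaw": 1, "dx": 0, "dy": 0, "dz": 0.006, "twist": 0},
    {"jaw": -1, "dx": 0, "dy": 0, "dz": 0, "twist": 0},
    {"jaw": -1, "dx": 0, "dy": 0, "dz": 0, "twist": 0},
    {"jaw": -1, "dx": 0, "dy": 0, "dz": 0, "twist": 0},
    {"jaw": -1, "dx": 0, "dy": 0, "dz": 0, "twist": 0},
    {"jaw": -1, "dx": 0, "dy": 0, "dz": 0, "twist": 0},
    {"jaw": -1, "dx": 0, "dy": 0, "dz": 0, "twist": 0},
    {"jaw": -1, "dx": 0, "dy": 0, "dz": 0, "twist": 0},
    {"jaw": -1, "dx": 0, "dy": 0, "dz": 0, "twist": 0},
  ],
  force=40,
)

```text
t: 46.48
eef_pos: [0.4511, 0.2839, 0.1456]
ee_rot: [3.141, 0.0, -3.025]
force: [-0.5, -0.4, -0.4]
width: 0.0398
gripper_force: 0.0
```

>>> move_arm(
  increments=[
    {"jaw": -1, "dx": 0, "dy": 0, "dz": 0, "twist": 0},
    {"jaw": -1, "dx": 0, "dy": 0, "dz": 0, "twist": 0},
    {"jaw": -1, "dx": 0, "dy": -0.005, "dz": 0, "twist": 0},
    {"jaw": -1, "dx": 0, "dy": -0.005, "dz": 0, "twist": 0},
    {"jaw": -1, "dx": 0, "dy": -0.005, "dz": 0, "twist": 0},
    {"jaw": -1, "dx": 0, "dy": -0.005, "dz": 0, "twist": 0},
    {"jaw": -1, "dx": 0, "dy": 0, "dz": 0, "twist": 0},
  ],
)

```text
t: 47.07
eef_pos: [0.4536, 0.264, 0.1455]
ee_rot: [3.14, 0.001, -3.026]
force: [0.5, 2.6, -1.1]
width: 0.0138
gripper_force: 40.0
```

>>> move_arm(
  increments=[
    {"jaw": -1, "dx": 0, "dy": -0.005, "dz": 0, "twist": 0},
    {"jaw": -1, "dx": 0, "dy": -0.005, "dz": 0, "twist": 0},
    {"jaw": -1, "dx": 0, "dy": -0.005, "dz": 0, "twist": 0},
    {"jaw": -1, "dx": 0, "dy": -0.005, "dz": 0, "twist": 0},
    {"jaw": -1, "dx": 0, "dy": -0.005, "dz": 0, "twist": 0},
    {"jaw": -1, "dx": 0, "dy": 0, "dz": 0, "twist": 0},
    {"jaw": -1, "dx": 0, "dy": 0, "dz": 0, "twist": 0},
  ],
)

```text
t: 47.65
eef_pos: [0.4565, 0.2391, 0.1454]
ee_rot: [3.142, 0.0, -3.026]
force: [-0.0, 2.2, -1.5]
width: 0.0137
gripper_force: 40.0
```

>>> move_arm(
  increments=[
    {"jaw": -1, "dx": 0, "dy": -0.003, "dz": 0, "twist": 0},
    {"jaw": -1, "dx": 0, "dy": -0.002, "dz": 0, "twist": 0},
    {"jaw": -1, "dx": 0, "dy": 0, "dz": 0, "twist": 0},
    {"jaw": -1, "dx": 0, "dy": 0, "dz": 0, "twist": 0},
  ],
)

```text
t: 47.98
eef_pos: [0.457, 0.2348, 0.1454]
ee_rot: [3.141, 0.0, -3.025]
force: [-0.6, 5.0, -1.0]
width: 0.0139
gripper_force: 40.0
```

>>> move_arm(
  increments=[
    {"jaw": -1, "dx": 0, "dy": -0.003, "dz": 0, "twist": 0},
    {"jaw": -1, "dx": 0, "dy": 0, "dz": 0, "twist": 0},
    {"jaw": -1, "dx": 0, "dy": 0, "dz": 0, "twist": 0},
  ],
)

```text
t: 48.23
eef_pos: [0.4571, 0.2344, 0.1455]
ee_rot: [3.136, 0.002, -3.025]
force: [-7.9, 18.3, -3.5]
width: 0.0138
gripper_force: 40.0
```

>>> move_arm(
  increments=[
    {"jaw": -1, "dx": 0, "dy": -0.002, "dz": 0, "twist": 0},
    {"jaw": -1, "dx": 0, "dy": 0, "dz": 0, "twist": 0},
    {"jaw": -1, "dx": 0, "dy": 0, "dz": 0, "twist": 0},
  ],
)

```text
t: 48.48
eef_pos: [0.4571, 0.2341, 0.1456]
ee_rot: [3.134, 0.002, -3.025]
force: [-12.1, 26.8, -3.5]
width: 0.0133
gripper_force: 40.0
```

The bolt is home. I let go, rise clear and make the final check.

>>> move_arm(
  increments=[
    {"jaw": 0.5, "dx": 0, "dy": 0, "dz": 0, "twist": 0},
    {"jaw": 0.5, "dx": 0, "dy": 0, "dz": 0, "twist": 0},
    {"jaw": 0.5, "dx": 0, "dy": 0.003, "dz": 0, "twist": 0},
    {"jaw": 1, "dx": 0, "dy": 0, "dz": 0, "twist": 0},
    {"jaw": 1, "dx": 0, "dy": 0, "dz": -0.02, "twist": 0},
    {"jaw": 1, "dx": 0, "dy": 0, "dz": -0.03, "twist": 0},
    {"jaw": 1, "dx": 0, "dy": 0, "dz": -0.04, "twist": 0},
    {"jaw": 1, "dx": -0.02, "dy": -0.03, "dz": -0.03, "twist": 0},
    {"jaw": 1, "dx": -0.02, "dy": -0.03, "dz": -0.03, "twist": 0},
    {"jaw": 1, "dx": -0.02, "dy": -0.03, "dz": -0.03, "twist": 0},
    {"jaw": 1, "dx": -0.02, "dy": -0.03, "dz": -0.02, "twist": 0},
    {"jaw": 1, "dx": 0, "dy": 0, "dz": 0, "twist": 0},
  ],
)

```text
t: 49.48
eef_pos: [0.5465, 0.1276, 0.3399]
ee_rot: [-3.141, 0.006, -3.029]
force: [0.0, 1.6, 0.7]
width: 0.0858
gripper_force: 0.0
```

Run:
```python
from h import *
st();snap('wrist','w10');rep('wrist',['bolt_knob','grille_handle']);snap('top','top1',(100,60,540,390),1.6);rep('top',['jaw0','jaw0_center','bolt_knob','grille_handle','billet','sheave','bin'])
arm.grab_frame('scene');rep('scene',['jaw0','sheave'])
```

```text
{'t': np.float64(49.4833), 'q': array([ 0.58  ,  0.1404, -0.1727,  0.0033, -1.2525, -2.0388]), 'eef_pos': array([0.5465, 0.1276, 0.3399]), 'ee_rot': array([-3.1411,  0.0061, -3.0285]), 'force': array([0.0012, 1.6374, 0.6552]), 'width': np.float64(0.0858), 'gripper_force': np.float64(0.0)}
wrist bolt_knob 0.56 [0.4576 0.2372 0.1013] [469. 115.]
wrist bolt_knob 0.25 [ 0.6584  0.3976 -0.0025] [533. 305.]
wrist grille_handle 0.72 [0.4141 0.0688 0.0774] [258.  33.]
top jaw0 0.95 [ 0.5675 -0.2287  0.0475] [380. 190.]
top jaw0 0.71 [ 0.4656 -0.2429  0.0474] [386. 225.]
top jaw0_center 0.73 [0.454  0.2356 0.1017] [212. 229.]
top bolt_knob 0.51 [0.4555 0.2343 0.1061] [212. 228.]
top grille_handle 0.88 [0.4137 0.0692 0.0753] [275. 244.]
top bin 0.56 [ 0.3966 -0.5221 -0.001 ] [481. 250.]
scene jaw0 0.86 [ 0.468  -0.2456  0.0457] [233. 269.]
scene jaw0 0.67 [ 0.573  -0.2271  0.0512] [240. 304.]
scene jaw0 0.46 [0.2028 0.2775 0.0022] [418. 192.]
scene sheave 0.89 [0.6592 0.4012 0.0009] [519. 325.]
```

View pics/w10.png

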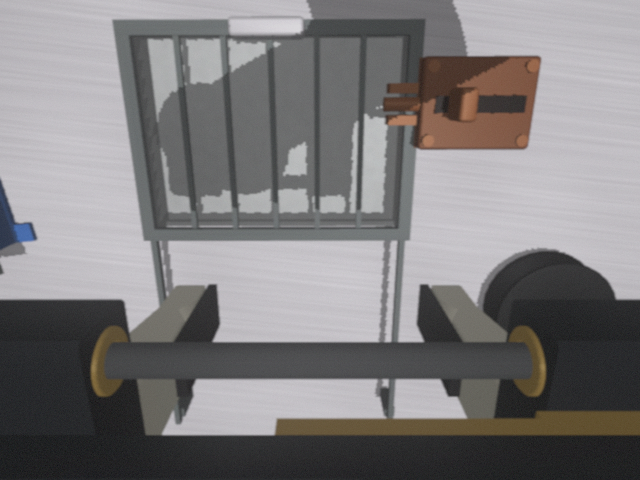

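View pics/top1.png

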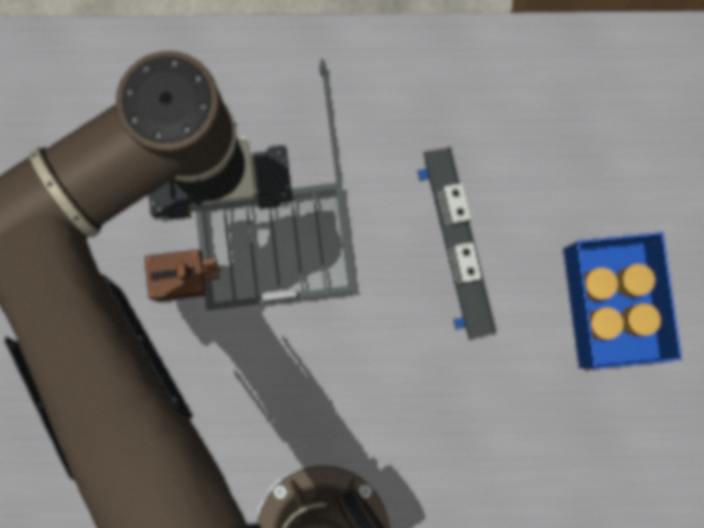

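The wrist view shows the tray empty, the grille shut and the bolt home between the lugs at (400,104). The top view shows both jaws on the ledge at (456,203) and (467,262). Jaw A reads a few mm up-slope, so I measure it from close by.

>>> move_arm(
  increments=[
    {"jaw": 1, "dx": 0, "dy": -0.034, "dz": -0.002, "twist": -0.012},
    {"jaw": 1, "dx": 0, "dy": -0.034, "dz": 0, "twist": -0.012},
    {"jaw": 1, "dx": 0, "dy": -0.034, "dz": 0, "twist": -0.012},
    {"jaw": 1, "dx": 0, "dy": -0.034, "dz": 0, "twist": -0.012},
    {"jaw": 1, "dx": 0, "dy": -0.034, "dz": 0, "twist": -0.012},
    {"jaw": 1, "dx": 0, "dy": -0.034, "dz": 0, "twist": -0.012},
    {"jaw": 1, "dx": 0, "dy": -0.034, "dz": 0, "twist": -0.012},
    {"jaw": 1, "dx": 0, "dy": -0.034, "dz": 0, "twist": -0.012},
    {"jaw": 1, "dx": 0, "dy": -0.034, "dz": 0, "twist": 0},
    {"jaw": 1, "dx": 0, "dy": -0.034, "dz": 0, "twist": 0},
    {"jaw": 1, "dx": 0, "dy": 0, "dz": 0, "twist": 0},
    {"jaw": 1, "dx": 0, "dy": 0, "dz": 0, "twist": 0},
  ],
)

```text
t: 51.18
eef_pos: [0.5998, -0.2053, 0.3365]
ee_rot: [3.141, -0.001, -2.932]
force: [-0.3, 1.1, -0.4]
width: 0.0877
gripper_force: 0.0
```

Run:
```python
from h import *
st();snap('wrist','w11');rep('wrist',['jaw0','ledge'])
S={}
for n in('jaw0','ledge'):
  for d in arm.silhouettes('wrist',n):
    m=d['pixels'].astype('uint8');c,_=cv2.findContours(m,0,2)
    c=max(c,key=cv2.contourArea);r=cv2.minAreaRect(c);print(n,round(d['score'],2),m.sum(),r)
g=cv2.cvtColor(cv2.imread('pics/w11.png'),6)
print(cv2.HoughCircles(g[:280,200:440],3,1,20,param1=100,param2=13,minRadius=5,maxRadius=14))
print([px('wrist',p).round() for p in([.5655,-.2315,.085],[.468,-.2525,.085])])
```

```text
{'t': np.float64(51.1833), 'q': array([-0.0224,  0.2685, -0.0156, -0.    , -1.288 , -1.3392]), 'eef_pos': array([ 0.5998, -0.2053,  0.3365]), 'ee_rot': array([ 3.1413, -0.0012, -2.9324]), 'force': array([-0.3148,  1.0761, -0.3804]), 'width': np.float64(0.0877), 'gripper_force': np.float64(0.0)}
wrist jaw0 0.92 [ 0.5685 -0.2336  0.0478] [293. 154.]
wrist jaw0 0.78 [ 0.4618 -0.2461  0.0515] [302.  25.]
wrist ledge 0.55 [ 0.5027 -0.2448  0.0462] [294.  77.]
jaw0 0.86 3601 ((291.8746337890625, 158.48828125), (77.68083190917969, 48.44510269165039), 88.21009063720703)
jaw0 0.73 3609 ((297.5, 35.5), (71.0, 53.0), 90.0)
ledge 0.78 7751 ((296.38507080078125, 132.39894104003906), (266.6125793457031, 60.21198272705078), 88.2901840209961)
[[[ 86.5 180.5   8.2]
  [ 85.5 140.5   9.6]
  [ 92.5  47.5   6. ]]]
[array([293., 156.]), array([290.,  24.])]
```

>>> move_arm(
  increments=[
    {"jaw": 1, "dx": 0.03, "dy": -0.006, "dz": 0.01, "twist": -0.006},
    {"jaw": 1, "dx": 0.03, "dy": -0.006, "dz": 0.01, "twist": 0},
    {"jaw": 1, "dx": 0.02, "dy": -0.006, "dz": 0.01, "twist": 0},
    {"jaw": 1, "dx": 0, "dy": 0, "dz": 0, "twist": 0},
    {"jaw": 1, "dx": 0, "dy": 0, "dz": 0, "twist": 0},
    {"jaw": 1, "dx": 0, "dy": 0, "dz": 0, "twist": 0},
  ],
)

```text
t: 51.93
eef_pos: [0.5261, -0.2377, 0.3082]
ee_rot: [-3.141, 0.001, -2.922]
force: [1.1, 0.5, 0.2]
width: 0.0878
gripper_force: 0.0
```

Run:
```python
from h import *
s=st();snap('wrist','w12');im=cv2.imread('pics/w12.png');g=cv2.cvtColor(im,6)
rep('wrist',['jaw0'])
print('proj',[px('wrist',p).round(1) for p in([.5655,-.2315,.085],[.468,-.2525,.085])])
h=cv2.HoughCircles(g[:300,240:400],3,1,20,param1=100,param2=12,minRadius=5,maxRadius=14)
for c in h[0]: print(c+[240,0,0],ray('wrist',c[:2]+[240,0],.08))
for d in arm.silhouettes('wrist','jaw0'):
    m=d['pixels'].astype('uint8');c,_=cv2.findContours(m,0,2);c=max(c,key=cv2.contourArea);print(round(d['score'],2),m.sum(),cv2.boundingRect(c),cv2.minAreaRect(c),cv2.approxPolyDP(c,4,True)[:,0].tolist())
for n in range(10,250,12): print(n,' '.join('%3d'%v for v in g[n,284:360:3]))
```

```text
{'t': np.float64(51.9333), 'q': array([-0.0855,  0.1879, -0.1858,  0.0003, -1.1956, -1.2663]), 'eef_pos': array([ 0.5261, -0.2377,  0.3082]), 'ee_rot': array([-3.1409,  0.0014, -2.9225]), 'force': array([1.1054, 0.5262, 0.237 ]), 'width': np.float64(0.0878), 'gripper_force': np.float64(0.0)}
wrist jaw0 0.76 [ 0.4631 -0.2453  0.0531] [326. 126.]
wrist jaw0 0.69 [ 0.5707 -0.2329  0.0478] [313. 247.]
proj [array([314.9, 256.6]), array([315.5, 133. ])]
[305.5 277.5   8.2] [ 0.5879 -0.2349  0.08  ]
[313.5 153.5   9.4] [ 0.4839 -0.2507  0.08  ]
[304.5 239.5   8.8] [ 0.5545 -0.2428  0.08  ]
[314.5 106.5   5.3] [ 0.4496 -0.2574  0.08  ]
0.64 3763 (285, 212, 50, 84) ((309.4999694824219, 253.5), (82.99998474121094, 48.99999237060547), 90.0) [[297, 212], [285, 223], [288, 289], [323, 295], [332, 281], [334, 216]]
0.61 4352 (294, 86, 52, 88) ((319.4999694824219, 129.49998474121094), (50.99999237060547, 86.99998474121094), 0.0) [[295, 86], [294, 169], [334, 173], [343, 164], [345, 88]]
10  95  74  92  96  98  94  96  97  96  94  94 100  98  96  95  99  97  99  97  97  99  84 102 106 105 170
22  9
[... 1339 characters left out ...]
 142 143 142 146 128 101  91  81 111 109 108 109 105
178 105  72  62  66  65  66  65  67  67  70  67  66  69  69  65  65  65  66  68  63  81 108 106 108 107 107
190 109  70  59  68  67  66  69  68  69  69  68  64  67  67  64  67  65  66  64  65  91 111 104 105 107 106
202 106  71  64  71  68  65  68  70  70  69  68  71  67  68  68  70  65  66  68  65  96 110 108 109 108 111
214 109  77  66  76 107 110 111 110 110 110 110 109 107 110 110 105 102  78  68  72  99 112 113 114 112 111
226 113 132 142 140 142 136 140 141 143 142 139 142 144 143 117  97  95  81  69  71 164 168 149 134 111 110
238 113 187 225 225 180  98  55  54  55  67 108 140 142 143 118  97 117 109  85  74 177 188 186 184 187 186
```

Jaw A lies flat and in line, but about 7 mm up from the lip (c ≈ +6 mm; B's is -1.5 mm). I nudge it down to the lip with the inner face of the open left finger.

Run:
```python
from h import *
plan([.470,-.266,.129],.215-np.pi)
```

```text
tool shift(before twist) [ 0.0614 -0.0154  0.1787] twist 0.0043 rows 5.0
shift if twisted first [ 0.0612 -0.0157  0.1787]
```

>>> move_arm(
  increments=[
    {"jaw": 1, "dx": 0.0204, "dy": -0.0052, "dz": 0.02, "twist": 0.004},
    {"jaw": 1, "dx": 0.0204, "dy": -0.0052, "dz": 0.02, "twist": 0},
    {"jaw": 1, "dx": 0.0204, "dy": -0.0052, "dz": 0.02, "twist": 0},
    {"jaw": 1, "dx": 0, "dy": 0, "dz": 0.005, "twist": 0},
    {"jaw": 1, "dx": 0, "dy": 0, "dz": 0, "twist": 0},
    {"jaw": 1, "dx": 0, "dy": 0, "dz": 0, "twist": 0},
  ],
)

```text
t: 52.58
eef_pos: [0.4701, -0.2665, 0.2428]
ee_rot: [-3.141, 0.0, -2.927]
force: [0.2, -0.5, 0.5]
width: 0.0876
gripper_force: 0.0
```

Run:
```python
from h import *
st();plan([.470,-.266,.129],.215-np.pi)
```

```text
{'t': np.float64(52.5833), 'q': array([-0.1527,  0.1769, -0.3569,  0.0005, -1.0366, -1.2037]), 'eef_pos': array([ 0.4701, -0.2665,  0.2428]), 'ee_rot': array([-3.141 ,  0.0003, -2.9269]), 'force': array([ 0.2295, -0.4712,  0.5277]), 'width': np.float64(0.0876), 'gripper_force': np.float64(0.0)}
tool shift(before twist) [0.     0.0006 0.1138] twist -0.0003 rows 3.0
shift if twisted first [-0.      0.0005  0.1138]
```

>>> move_arm(
  increments=[
    {"jaw": 1, "dx": 0, "dy": 0.0025, "dz": 0.03, "twist": 0},
    {"jaw": 1, "dx": 0, "dy": 0, "dz": 0.03, "twist": 0},
    {"jaw": 1, "dx": 0, "dy": 0, "dz": 0.025, "twist": 0},
    {"jaw": 1, "dx": 0, "dy": 0, "dz": 0.015, "twist": 0},
    {"jaw": 1, "dx": 0, "dy": 0, "dz": 0.009, "twist": 0},
    {"jaw": 1, "dx": 0, "dy": 0, "dz": 0.004, "twist": 0},
    {"jaw": 1, "dx": 0, "dy": 0, "dz": 0, "twist": 0},
    {"jaw": 1, "dx": 0, "dy": 0, "dz": 0, "twist": 0},
  ],
)

```text
t: 53.25
eef_pos: [0.4697, -0.2641, 0.1303]
ee_rot: [-3.141, 0.001, -2.927]
force: [-0.4, 0.6, 0.4]
width: 0.0877
gripper_force: 0.0
```

>>> move_arm(
  increments=[
    {"jaw": 1, "dx": 0, "dy": -0.003, "dz": 0, "twist": 0},
    {"jaw": 1, "dx": 0, "dy": -0.003, "dz": 0, "twist": 0},
    {"jaw": 1, "dx": 0, "dy": -0.002, "dz": 0, "twist": 0},
    {"jaw": 1, "dx": 0, "dy": 0, "dz": 0, "twist": 0},
    {"jaw": 1, "dx": 0, "dy": 0, "dz": 0, "twist": 0},
  ],
)

```text
t: 53.67
eef_pos: [0.4703, -0.2722, 0.1297]
ee_rot: [-3.141, 0.001, -2.928]
force: [-0.6, -0.6, 0.3]
width: 0.0876
gripper_force: 0.0
```

>>> move_arm(
  increments=[
    {"jaw": 1, "dx": 0, "dy": -0.003, "dz": 0, "twist": 0},
    {"jaw": 1, "dx": 0, "dy": 0, "dz": 0, "twist": 0},
    {"jaw": 1, "dx": 0, "dy": 0, "dz": 0, "twist": 0},
  ],
)

```text
t: 53.92
eef_pos: [0.4709, -0.275, 0.1293]
ee_rot: [3.142, -0.0, -2.928]
force: [-0.1, 0.6, 0.5]
width: 0.0875
gripper_force: 0.0
```

>>> move_arm(
  increments=[
    {"jaw": 1, "dx": 0, "dy": -0.002, "dz": 0, "twist": 0},
    {"jaw": 1, "dx": 0, "dy": 0, "dz": 0, "twist": 0},
    {"jaw": 1, "dx": 0, "dy": 0, "dz": 0, "twist": 0},
  ],
)

```text
t: 54.17
eef_pos: [0.4713, -0.2768, 0.1293]
ee_rot: [3.142, -0.0, -2.927]
force: [-0.0, -0.3, -0.1]
width: 0.0874
gripper_force: 0.0
```

>>> move_arm(
  increments=[
    {"jaw": 1, "dx": 0, "dy": -0.002, "dz": 0, "twist": 0},
    {"jaw": 1, "dx": 0, "dy": 0, "dz": 0, "twist": 0},
    {"jaw": 1, "dx": 0, "dy": 0, "dz": 0, "twist": 0},
  ],
)

```text
t: 54.42
eef_pos: [0.4718, -0.2788, 0.1293]
ee_rot: [-3.142, 0.0, -2.927]
force: [-0.6, 0.2, 0.2]
width: 0.0872
gripper_force: 0.0
```

>>> move_arm(
  increments=[
    {"jaw": 1, "dx": 0, "dy": -0.002, "dz": 0, "twist": 0},
    {"jaw": 1, "dx": 0, "dy": 0, "dz": 0, "twist": 0},
    {"jaw": 1, "dx": 0, "dy": 0, "dz": 0, "twist": 0},
  ],
)

```text
t: 54.67
eef_pos: [0.4722, -0.2808, 0.1294]
ee_rot: [-3.141, 0.0, -2.927]
force: [-0.1, -0.1, -0.5]
width: 0.0875
gripper_force: 0.0
```

Run:
```python
from h import *
arm.grab_frame('wrist');rep('wrist',['jaw0']);arm.grab_frame('top');rep('top',['jaw0']);arm.grab_frame('scene');rep('scene',['jaw0'])
```

```text
wrist jaw0 0.56 [ 0.4668 -0.2543  0.0504] [376. 291.]
top jaw0 0.63 [0.4517 0.2527 0.0693] [208. 231.]
top jaw0 0.5 [ 0.4675 -0.2507  0.0489] [389. 225.]
scene jaw0 0.75 [0.2035 0.2762 0.0009] [418. 192.]
scene jaw0 0.72 [ 0.4678 -0.2484  0.0458] [232. 269.]
```

>>> move_arm(
  increments=[
    {"jaw": 1, "dx": 0, "dy": -0.002, "dz": 0, "twist": 0},
    {"jaw": 1, "dx": 0, "dy": 0, "dz": 0, "twist": 0},
    {"jaw": 1, "dx": 0, "dy": 0, "dz": 0, "twist": 0},
  ],
)

```text
t: 55.22
eef_pos: [0.4726, -0.2827, 0.1293]
ee_rot: [3.142, -0.0, -2.928]
force: [-1.3, -0.6, -0.3]
width: 0.0879
gripper_force: 0.1
```

>>> move_arm(
  increments=[
    {"jaw": 1, "dx": 0, "dy": -0.001, "dz": 0, "twist": 0},
    {"jaw": 1, "dx": 0, "dy": 0, "dz": 0, "twist": 0},
    {"jaw": 1, "dx": 0, "dy": 0, "dz": 0, "twist": 0},
  ],
)

```text
t: 55.47
eef_pos: [0.4728, -0.2837, 0.1293]
ee_rot: [3.142, -0.0, -2.927]
force: [-0.9, 0.2, 0.4]
width: 0.0872
gripper_force: 0.1
```

>>> move_arm(
  increments=[
    {"jaw": 1, "dx": 0, "dy": 0.005, "dz": 0, "twist": 0},
    {"jaw": 1, "dx": 0, "dy": 0.008, "dz": 0, "twist": 0},
    {"jaw": 1, "dx": 0, "dy": 0.005, "dz": -0.02, "twist": 0},
    {"jaw": 1, "dx": 0, "dy": 0, "dz": -0.04, "twist": 0},
    {"jaw": 1, "dx": 0, "dy": 0, "dz": -0.04, "twist": 0},
    {"jaw": 1, "dx": -0.02, "dy": 0.005, "dz": -0.04, "twist": 0},
    {"jaw": 1, "dx": -0.035, "dy": 0.005, "dz": -0.04, "twist": 0},
    {"jaw": 1, "dx": 0, "dy": 0, "dz": 0, "twist": 0},
    {"jaw": 1, "dx": 0, "dy": 0, "dz": 0, "twist": 0},
    {"jaw": 1, "dx": 0, "dy": 0, "dz": 0, "twist": 0},
  ],
)

```text
t: 56.3
eef_pos: [0.5114, -0.2471, 0.2971]
ee_rot: [3.141, -0.0, -2.927]
force: [-0.2, 0.3, -0.2]
width: 0.0878
gripper_force: 0.0
```

Run:
```python
from h import *
s=st();snap('wrist','w13');g=cv2.cvtColor(cv2.imread('pics/w13.png'),6)
rep('wrist',['jaw0'])
h=cv2.HoughCircles(g[:300,240:420],3,1,20,param1=100,param2=12,minRadius=5,maxRadius=14)
for c in sorted(h[0],key=lambda c:c[1]):
    p=ray('wrist',c[:2]+[240,0],.08);print(c+[240,0,0],p,'perp mm',(p[1]+.244-.218*(p[0]-.5))*977)
for d in arm.silhouettes('wrist','jaw0'):
    m=d['pixels'].astype('uint8');c,_=cv2.findContours(m,0,2);c=max(c,key=cv2.contourArea);print(round(d['score'],2),m.sum(),cv2.approxPolyDP(c,4,True)[:,0].tolist())
arm.grab_frame('top');rep('top',['jaw0'])
```

```text
{'t': np.float64(56.3), 'q': array([-0.1061,  0.1808, -0.2203, -0.0006, -1.1704, -1.2499]), 'eef_pos': array([ 0.5114, -0.2471,  0.2971]), 'ee_rot': array([ 3.1408, -0.0004, -2.927 ]), 'force': array([-0.2369,  0.3059, -0.2138]), 'width': np.float64(0.0878), 'gripper_force': np.float64(0.0)}
wrist jaw0 0.95 [ 0.5703 -0.2311  0.0444] [321. 269.]
wrist jaw0 0.8 [ 0.4628 -0.2543  0.047 ] [322. 146.]
wrist jaw0 0.17 [ 0.5033 -0.2467  0.0457] [320. 195.]
[301.5 112.5   8.8] [ 0.4391 -0.2751  0.08  ] perp mm -17.38703293511157
[310.5 130.5  10.3] [ 0.4501 -0.2661  0.08  ] perp mm -10.927300070888942
[310.5 176.5   9.4] [ 0.4835 -0.259   0.08  ] perp mm -11.14810741278884
[312.5 262.5   9.6] [ 0.552  -0.2429  0.08  ] perp mm -9.97610394323817
0.92 3816 [[306, 233], [293, 245], [293, 312], [330, 318], [339, 301], [340, 238]]
0.62 4341 [[339, 109], [289, 111], [293, 193], [330, 196], [339, 189]]
top jaw0 0.86 [0.2024 0.2769 0.0009] [203. 321.]
top jaw0 0.75 [0.4564 0.2351 0.1015] [212. 228.]
top jaw0 0.67 [ 0.467  -0.2526  0.0459] [390. 225.]
top jaw0 0.51 [ 0.5692 -0.2291  0.0456] [380. 189.]
```

Both jaws now sit alike against the lip, at perpendicular offsets of -11 and -10 mm. They are flat and in line, and the arm is clear, so I hand in.

```bash
python3 -c "
from station import arm
print(arm.job_done())"
```

```text
the job is handed in; nothing more can be done
None
```

The job is handed in: the bolt ran free after four jams, both jaws (only two were there) lie flat and in line against the ledge's lip, the grille is shut, the bolt is home, and nothing else was touched.

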